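Vent the leak-test chamber and draw the tested insert out

TASK

The leak test is over: flip the clear guard on the console up and right back so that it leans on its prop bracket and stays up, then turn the selector under it clockwise to its stop to vent the chamber. Only once it is vented, lift the gate's latch bar out of its keeper by the thumb lever, swing the gate open to about a right angle, and draw the carriage all the way out by its pull post with the insert still lying in its nest. Leave the guard up, the gate open and the carriage out, and leave the tools and other things around the stand where they are.

Things in the scene. Friction and masses are not known exactly. Their poses are not given: they have to be found in the camera images.
- stand: Fixed leak-test stand, place and yaw vary: aluminium base plate 335 x 760 mm, top at z 12 mm; valve console left, test chamber right. Origin on the bench under its middle; x away from the robot, y left, z up. 'SF (x, y, z)' below: mm in this frame. Chamber: clear cheeks at x -60 and 120, y -405..-203, and clear roof, y -405..-265 only, all up to z 135; the gate closes its +y side.
- guard_tab (a point): Point in the black pull tab of the clear flip guard, SF (-30, 77, 134) when shut. The tab is 20 mm wide along the stand's x, 10 mm thick, and sticks out 44 mm beyond the guard's free edge (to -y when shut) in the guard's plane; this point is 29 mm from that edge. Free on both x sides, above, and for 45 mm below.
- guard_hinge (a point): Middle of the guard's hinge axis, which runs along the stand's x, SF (-30, 222, 134). The tab point swings round it at a radius of 145 mm, up and over to +y. The guard, 0.1 to 0.17 kg, is a plate 96 x 112 x 5 mm with a 25 mm lip turned down at the free edge.
- guard (a joint): Guard angle, rad: 0 shut, flat over the selector; 1.57 upright; 2.0 leaning back against its prop bracket (end stop). No spring, hardly any friction: let go short of upright it falls shut; past upright it falls back on the bracket and stays there.
- selector_grip (a point): Point on the vertical axis of the selector knob under the guard, SF (-30, 150, 110). The knob: a disc 66 mm across, top at z 92 mm (console panel at 84), with a black grip bar on it 66 mm long, 16 mm wide, 30 mm high (z 92 to 122 mm). A white line on the bar's top marks its pointer end. A gauge, 72 mm across, lies on the panel behind it; its needle follows the knob.
- selector (a joint): Selector angle, rad: 0 = pointer end towards the stand's -x (robot side); grows clockwise seen from above; 1.571 = end stop = vent, pointer towards +y. Starts at 0.1 to 0.45. Stays where it is left; 0.08 N m turns it.
- gate_hinge (a point): On the gate's vertical hinge axis at its far end, SF (120, -190, 125). Gate: clear pane in an aluminium frame, 182 mm long from the axis, 12 mm thick, z 31 to 135 mm, 0.45 kg; shut it lies along the stand's x from here towards the robot.
- gate (a joint): Gate angle, rad: 0 shut; grows as its near end swings out to the stand's +y (clockwise seen from above); 1.57 square to the opening, 1.65 end stop. Light friction, stays where it is left.
- latch_lever (a point): Point in the latch's thumb lever, SF (-47, -176, 171) when latched. The lever is an upright steel tab, 30 mm wide along the gate, 10 mm thick across it (12 at the rounded top), rising from the latch bar to z 191 mm; the gate's top is at z 135. Rigid with the bar: it turns with bar and gate. This point is 97 mm along and 46 mm above the bar's pivot.
- latch_pivot (a point): Pivot of the latch bar on the gate's outside, axis square to the gate, SF (50, -176, 125) when shut. The bar is 172 mm long, 14 mm high, and runs from here to the gate's near end and 36 mm past it into a hook-shaped keeper on the near post, whose outer lip, 12 mm above the bar's underside, stops the gate until the bar is lifted over it.
- latch (a joint): Latch bar angle on the gate, rad: 0 level, in the keeper; grows as its near end rises; clears the keeper from about 0.1; stop at 0.5. It falls back by its own weight (0.14 kg).
- carriage_post (a point): Point in the carriage's upright pull post, SF (30, -222, 96) when home, just inside the shut gate: a steel rod 22 mm across with a black cap 28 mm across and 12 mm high; the cap's top is 18 mm above this point. The chamber's roof edge is 43 mm behind it.
- carriage (a joint): How far the carriage (plate 120 x 150 mm on rails, 0.6 kg) is drawn out along the stand's +y, m: 0 home, 0.12 end stop. About 2 N of friction. The shut gate blocks it.
- nest (a point): Centre of the floor of the carriage's nest, where the insert's origin belongs; strips 8 mm high surround the insert with 3 mm play.
- insert: The tested mould insert, a loose steel block 60 x 100 x 40 mm, 0.5 to 0.85 kg, in the nest, 100 mm side along the carriage's travel. Origin at the centre of its underside.
- wrench: Bystander: wrench 170 mm long on the near strip of the base plate. Origin at its middle, underside.
- paste_jar: Bystander: jar 48 mm across, 66 mm high, on the base plate before the gate's near post. Origin at the centre of its underside.
- spare_insert: Bystander: another insert, 70 x 90 x 32 mm, lying on the base plate right of the console, 44 mm to its top. Origin at the centre of its underside.
- spray: Bystander: white bottle 60 mm across, 180 mm high, on the bench right of the chamber. Origin at the centre of its underside.
- caliper: Bystander: caliper 190 mm long, lying on the base plate in front of the chamber. Origin at the middle of its beam, underside.
- drill: Bystander: cordless drill lying on its side left of the console, 220 x 200 mm. Origin under its motor housing.
- seal_box: Bystander: cardboard box 120 x 90 x 45 mm left of the console. Origin at the centre of its underside.
There are look-alikes about, which are no part of the job. Leave any blue, orange or pink look-alike of the insert alone.

How it is judged:
By the outcome, as a careful person would: the job done as asked, in the order asked, and still so for the second after the job is handed in, with the robot touching nothing.
It also fails if it takes over 67 s, if anything falls off the work surface, if the arm or the gripper's body presses on something with over 40 N, if the wrist force passes 120 N, or if a joint passes its speed limit or range.

ROBOT

A 7-joint arm with a two-finger parallel gripper is mounted at the origin on the work surface. World frame = base frame: x ahead of the robot, y to its left, z up, the work surface at z = 0. Lengths are in m, angles in rad, forces in N, time in s.
With the tool pointing down it reaches from about 0.425 to 0.875 m from the base axis. Payload 4.7 kg.
Tool frame: the origin (TCP) lies on the centre line of the jaws, within the pads' length; the fingertips stand 8 mm ahead of it and the grasp point (between the pads) lies 11 mm behind it; z points along the fingers, y is the direction in which the jaws open and shut (so a half turn about z gives the same grasp; the last joint's range is limited). The gripper opens to 87 mm and grips with 3 to 60 N. Pads are 19 mm wide; open, the fingers measure 117 mm over their backs; the gripper's body (75 mm by 190 mm) begins 51 mm behind the grasp point.
Start: joints at [1.295, 0.321, -0.07, 1.45, 0.023, 1.371, -0.057], TCP at [0.186, -0.623, 0.231] pointing down, gripper open.
Joint ranges: [-2.86, 2.86], [-0.3, 2.09], [-1.38, 1.24], [0.06, 2.45], [-1.56, 4.7], [0.09, 2.05], [-2.69, 2.69]. Speed limits (rad/s): [2.57, 2.57, 3.14, 3.14, 3.14, 3.14, 3.14].

INTERFACE

Orientations are given as a rotation vector (axis times angle).
In Python, from bench import status, optics, order gives the robot as it stands.
- The arm moves only by the tool step_arm, never from a script. Its argument "rows" is a list of rows, each a list of 3 entries, a list of its own where there are three numbers: the turn, a rotation vector about the tool's x, y, z in degrees, then the shift along the tool's x, y, z in mm, then the finger opening in mm, from 0 to 87. A call has 1 to 12 rows; each row shifts and turns the pose as measured when the row begins, along the tool's axes as they then stand; what a row does not reach is not made up. A row lasts 1/12 s, in which the tool goes at most 41.7 mm and 7.16 degrees, less where a joint would pass 70% of its speed; a pose out of reach is approached as far as the arm can. A call is refused whole if a number of a shift passes 41.7 or a number of a turn 7.16, either way. A call with a gripper value outside its range is refused whole. The fingers move at their own pace and stop on an object; "grip_force" is the grip in N (left out, the last holds). Time passes only in rows, so rows that do not move let the fingers close. It gives the time, the measured TCP pose, the force and the opening at its end, in the units of the state.
- status.get_state(): the state, without advancing time (a new reading comes with each control period).
- optics.get_image(name): name is "side" or "top"; returns a dict with "frame" (420x560x3 uint8, red, green, blue), "range_z" (420x560 float32, m along the optical axis (not along the pixel's ray), 0 where there is no reading), "K" (3x3 intrinsics, pixels), "k1" (the pictures are not rectified: a ray, as slopes to the right and down, at radius r is drawn at 1 + k1 r^2 times it, then the intrinsics apply), "R" (3x3) and "t" (3): a world point X has camera coordinates R X + t. Camera axes: x right, y down, z forward; pixel columns grow to the right and rows downward; lengths in m; the calibration is good to about 2 mm. A picture is of the moment at which its call begins.
- order.close_job(): hands the job in, once; it reports no verdict.
The state is a dict: "time": time; "joint_positions": joint angles; "qd": joint speeds; "joint_torque": joint torques, N m; "position": TCP position; "tool_rot": TCP orientation; "ft_force": force on the tool from outside, world axes, zero at the start; "torque": the same for the moment, N m; "grip_width": opening from 0.0 (shut) to 1.0 (fully open).
Only numpy, scipy, OpenCV 4.12 (cv2) and the standard library are available. Lean on these libraries where they do the work, as an engineer would, in place of code of your own. Each camera call takes 0.05 s, during which the arm holds its last target.

## Working session

There is one attempt and no reset: what is moved stays moved. The work goes in short steps, Python scripts to look and compute and a tool call to move; the robot and the scene stay as the last step left them, time stands still between calls to the robot, and variables do not carry over. Pictures are saved under pics/ and viewed, and the job is handed in when it is done.

Besides the shell and the picture viewer there is one more tool, called after "Call:" by a JSON object that holds its "name" and its "arguments". step_arm: Moves the arm, as the interface text tells. Its arguments: {"type":"object","properties":{"rows":{"type":"array"},"grip_force":{"type":"number"}},"required":["rows"]}

```bash
ls; mkdir -p pics; python3 - <<'E'
from bench import status, optics
import cv2,numpy as np
print(status.get_state())
for n in("side","top"):
    d=optics.get_image(n); cv2.imwrite(f"pics/{n}0.png",d["frame"][:,:,::-1]); np.savez(f"{n}0.npz",**d)
    print(n,d["K"],d["k1"],d["R"],d["t"])
E
```

```text
pics
{'time': 0.0, 'joint_positions': array([ 1.29511107,  0.32181754, -0.07009996,  1.45172466,  0.02263318,
        1.37078086, -0.05689664]), 'qd': array([-0.00033986,  0.00217973, -0.00026435,  0.00028825, -0.00067041,
        0.00021568, -0.001834  ]), 'joint_torque': array([ 2.54033494e-04, -4.91289926e+01, -4.03766893e-01, -3.12532067e+01,
       -6.41038315e-02,  4.36805247e-02,  1.26536056e-04]), 'position': array([ 0.18552651, -0.62238024,  0.22944025]), 'tool_rot': array([-3.10678023e+00, -4.53415382e-01,  6.38226503e-04]), 'ft_force': array([ 0.31835327,  0.65166645, -0.95077207]), 'torque': array([ 0.05604832, -0.01055571,  0.02220186]), 'grip_width': 0.9998432161484406}
side [[437.91993682   0.         277.11962741]
 [  0.         437.91993682 211.57239756]
 [  0.           0.           1.        ]] -0.020438008546262036 [[-0.82403109 -0.56645905 -0.00984435]
 [-0.43676616  0.6462415  -0.62578531]
 [ 0.36084357 -0.51136687 -0.77993322]] [0.44880991 0.34605764 1.08312305]
top [[515.38683338   0.         271.93125282]
 [  0.         515.38683338 215.85108558]
 [  0.           0.           1.        ]] 0.01892276870065794 [[-0.02095397 -0.99962256 -0.01776713]
 [-0.99045228  0.0231771  -0.13589374]
 [ 0.13625424  0.01474998 -0.99056409]] [-0.01385072  0.53709072  1.64154671]
```

View pics/side0.png

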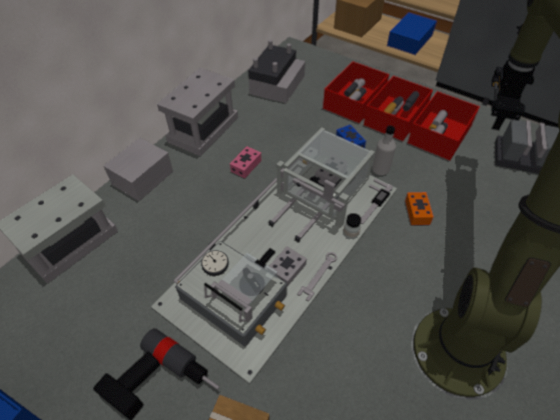

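View pics/top0.png

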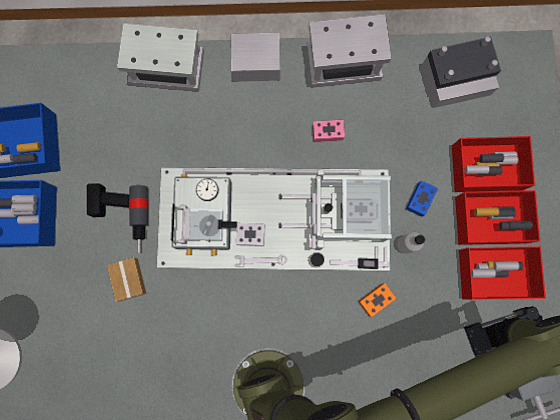

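The side view shows the console at about (230,295), the chamber at about (325,175) and the guard tab at (265,258). In the top view the base plate spans (158,168) to (391,270), with the tab at (228,225), the latch gate at x≈316 and the post at (327,208). Next I'll measure the plate.

```bash
cat > h.py <<'E'
import numpy as np,cv2
from scipy.spatial.transform import Rotation as Ro
def load(n): return dict(np.load(n))
def ray(d,u,v):
    K=d["K"];k1=float(d["k1"])
    xd=np.array([(u-K[0,2])/K[0,0],(v-K[1,2])/K[1,1]]);x=xd.copy()
    for _ in range(20): x=xd/(1+k1*(x@x))
    R=d["R"];c=-R.T@d["t"]; r=R.T@np.array([x[0],x[1],1.]); return c,r
def onz(d,u,v,z):
    c,r=ray(d,u,v); return c+r*(z-c[2])/r[2]
def proj(d,X):
    p=d["R"]@np.asarray(X)+d["t"];s=p[:2]/p[2];s=s*(1+float(d["k1"])*(s@s))
    return d["K"][:2,:2]@s+d["K"][:2,2]
def crop(d,u0,v0,u1,v1,f,name,marks=()):
    im=d["frame"][:,:,::-1].copy()
    im=cv2.resize(im[v0:v1,u0:u1],None,fx=f,fy=f,interpolation=cv2.INTER_CUBIC)
    for m in marks: cv2.circle(im,(int((m[0]-u0+.5)*f),int((m[1]-v0+.5)*f)),3,(0,0,255),1)
    cv2.imwrite(name,im)
E
python3 - <<'E'
from h import *
for n in("top","side"):
    d=load(n+"0.npz");im=d["frame"]
    hsv=cv2.cvtColor(im,cv2.COLOR_RGB2HSV)
    m=((hsv[...,2]>165)&(hsv[...,1]<40)).astype(np.uint8)
    roi=np.zeros_like(m)
    if n=="top": roi[160:280,150:400]=1
    else: roi[120:390,145:405]=1
    m=cv2.morphologyEx(m*roi,cv2.MORPH_CLOSE,np.ones((5,5)))
    cs,_=cv2.findContours(m,0,1);c=max(cs,key=cv2.contourArea)
    print(n,cv2.minAreaRect(c),cv2.contourArea(c))
    hu=cv2.convexHull(c); print(cv2.approxPolyDP(hu,5,True)[:,0].tolist())
    cv2.imwrite(f"pics/mask_{n}.png",m*255)
d=load("top0.npz");crop(d,145,155,405,285,3,"pics/topc.png")
d=load("side0.npz");crop(d,145,120,405,385,2.2,"pics/sidec.png")
E
```

```text
top ((274.2487487792969, 218.640625), (233.82101440429688, 101.21916198730469), 0.5115558505058289) 22866.5
[[161, 168], [387, 170], [389, 270], [157, 267]]Traceback (most recent call last):
  File "<stdin>", line 10, in <module>
ValueError: max() iterable argument is empty
```

```bash
python3 - <<'E'
from h import *
d=load("top0.npz");im=d["frame"];g=cv2.GaussianBlur(im.mean(2),(3,3),0)
def edge(prof):  # strongest gradient subpixel
    gr=np.abs(np.diff(prof));i=int(gr.argmax());
    if 0<i<len(gr)-1:
        a,b,c=gr[i-1:i+2];return i+.5+0.5*(a-c)/(a-2*b+c+1e-9)
    return i+.5
def fit(pts,ax):
    P=np.array([onz(d,*p,0.012)[:2] for p in pts])
    for _ in range(5):
        k=np.polyfit(P[:,ax],P[:,1-ax],1);r=P[:,1-ax]-np.polyval(k,P[:,ax]);P=P[np.abs(r)<max(.0015,1.5*r.std())]
    print(ax,k,len(P),r.std());return k
near=fit([(u,258+edge(g[258:280,u])) for u in range(165,385,3)],1)
far=fit([(u,160+edge(g[160:178,u])) for u in range(165,300,3)],1)
left=fit([(150+edge(g[v,150:170]),v) for v in range(175,263,2)],0)
right=fit([(380+edge(g[v,380:400]),v) for v in range(175,265,2)],0)
# yaw
th=np.arctan(-np.mean([near[0],far[0]])); th2=np.arctan(np.mean([left[0],right[0]]))
print("yaw",np.degrees([np.arctan(-near[0]),np.arctan(-far[0]),np.arctan(left[0]),np.arctan(right[0])]))
def inter(k,l): # x=k0 y+k1 ; y=l0 x+l1
    y=(l[0]*k[1]+l[1])/(1-l[0]*k[0]);return np.array([k[0]*y+k[1],y])
C=[inter(k,l) for k in(near,far) for l in(left,right)];C=np.array(C);print(C)
print(np.linalg.norm(C[0]-C[1]),np.linalg.norm(C[2]-C[3]),np.linalg.norm(C[0]-C[2]),np.linalg.norm(C[1]-C[3]))
o=C.mean(0);print("o",o)
v=(C[0]-C[1]+C[2]-C[3]);yaw=np.arctan2(-v[0],v[1]);print(np.degrees(yaw))
np.savez("pose.npz",o=o,yaw=yaw)
def W(x,y,z):
    c,s=np.cos(yaw),np.sin(yaw);return np.array([o[0]+(c*x-s*y)/1e3,o[1]+(s*x+c*y)/1e3,z/1e3])
P=dict(tab=(-30,77,134),hinge=(-30,222,134),sel=(-30,150,122),gh=(120,-190,135),near=(-62,-190,135),lever=(-47,-176,191),piv=(50,-176,125),post=(30,-222,114))
for k,v in P.items(): print(k,W(*v).round(4))
pts=[W(*v) for v in P.values()]
crop(d,145,155,405,285,3,"pics/topc.png",[proj(d,p) for p in pts])
s=load("side0.npz");crop(s,145,120,405,385,2.2,"pics/sidec.png",[proj(s,p) for p in pts+[W(x,y,12) for x in(-167.5,167.5) for y in(-380,380)]])
E
```

```text
1 [0.03401466 0.36777971] 61 0.0006700344118392098
1 [0.03741997 0.6807443 ] 27 0.0005947722373952737
0 [-0.03523406  0.36903244] 44 0.0006201843423027797
0 [-0.05805938 -0.3811506 ] 34 0.0006459458097605655
yaw [-1.94814512 -2.14300668 -2.0179281  -3.32282743]
[[ 0.37987695  0.35564783]
 [ 0.35411567 -0.40171034]
 [ 0.69363895  0.34459272]
 [ 0.66503681 -0.41976223]]
0.7577961737345869 0.764889909546189 0.3139567028150638 0.3114447403381712
o [ 0.5231671 -0.030308 ]
-2.0460297972965007
tab [0.4959 0.0477 0.134 ]
hinge [0.5011 0.1926 0.134 ]
sel [0.4985 0.1207 0.122 ]
gh [ 0.6363 -0.2245  0.135 ]
near [ 0.4544 -0.218   0.135 ]
lever [ 0.4699 -0.2045  0.191 ]
piv [ 0.5669 -0.208   0.125 ]
post [ 0.5452 -0.2532  0.114 ]
```

View pics/topc.png

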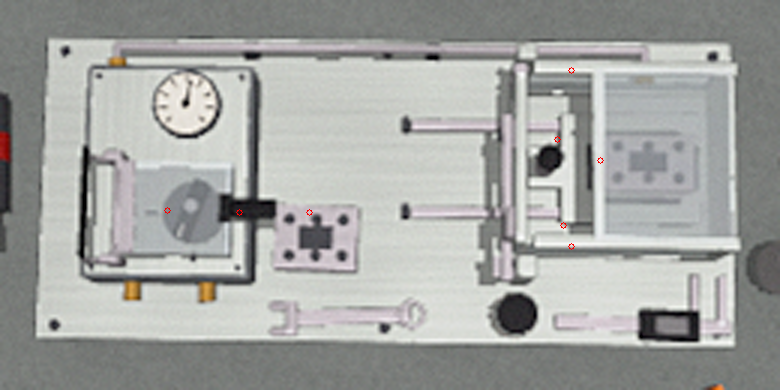

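View pics/sidec.png

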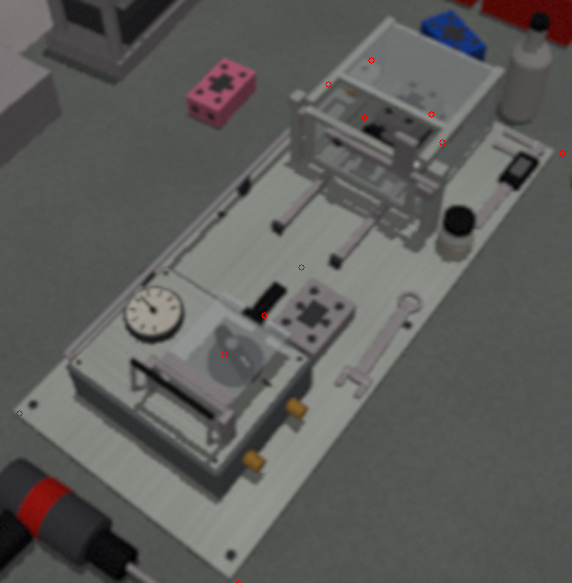

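The plate marks fit roughly, but the feature marks are shifted about 17 px (≈45 mm) along y, and the plate width comes out at 313 mm instead of 335. I won't use this pose yet. I'll cross-check it against depth and features.

```bash
cat >> h.py <<'E'
def cloud(d):
    K=d["K"];k1=float(d["k1"]);H,Wd=d["range_z"].shape
    u,v=np.meshgrid(np.arange(Wd),np.arange(H))
    xd=np.stack([(u-K[0,2])/K[0,0],(v-K[1,2])/K[1,1]],-1);x=xd.copy()
    for _ in range(20): x=xd/(1+k1*(x**2).sum(-1,keepdims=True))
    z=d["range_z"][...,None];P=np.concatenate([x*z,z],-1)
    return (P-d["t"])@d["R"]
E
python3 - <<'E'
from h import *
t=load("top0.npz");s=load("side0.npz")
C=cloud(t);S=cloud(s)
for n,u,v in[("platecorner",165,172),("bench",150,250),("plate",260,185),("plate near",240,264),("benchnear",240,275),("benchfar",240,155),("gauge",207,188),("tab",228,225),("tab2",235,225),("post",327,208),("panel",185,185),("roof",365,190),("jar",317,259)]:
    print(n,u,v,C[v,u].round(4), t["range_z"][v,u])
for n,u,v in[("gauge",214,262),("tab",268,255),("post cap",316,178),("jar",353,220)]:
    print(n,S[v,u].round(4))
E
```

```text
platecorner 165 172 [0.6965 0.3297 0.0132] 1.7281865
bench 150 250 [ 0.4375  0.3818 -0.0052] 1.7119691
plate 260 185 [0.6441 0.0121 0.015 ] 1.714633
plate near 240 264 [0.3833 0.0812 0.0245] 1.6707147
benchnear 240 275 [0.3484 0.0833 0.0033] 1.6869277
benchfar 240 155 [0.7511 0.0782 0.0039] 1.7411598
gauge 207 188 [0.6211 0.1763 0.1023] 1.6274157
tab 228 225 [0.4975 0.1074 0.139 ] 1.5732232
tab2 235 225 [0.4974 0.0863 0.1355] 1.5763324
post 327 208 [ 0.5464 -0.1982  0.1155] 1.5986629
panel 185 185 [0.6366 0.2498 0.0816] 1.651097
roof 365 190 [ 0.5959 -0.3142  0.1386] 1.5808581
jar 317 259 [ 0.3912 -0.1647  0.0781] 1.6151093
gauge [0.6152 0.1832 0.1047]
tab [0.4972 0.1069 0.1426]
post cap [0.1301 0.5845 1.0657]
jar [ 0.3907 -0.1579  0.0789]
```

```bash
python3 - <<'E'
from h import *
t=load("top0.npz");s=load("side0.npz")
def dark(d,box,th):
    u0,v0,u1,v1=box;g=d["frame"][v0:v1,u0:u1].max(2);m=(g<th).astype(np.uint8)
    n,l,st,ce=cv2.connectedComponentsWithStats(m)
    for i in range(1,n):
        if st[i,4]>12: print("  ",(st[i,:2]+[u0,v0]).tolist(),st[i,2:].tolist(),(ce[i]+[u0,v0]).round(1))
print("top tab");dark(t,(212,210,245,240),60)
print("top post");dark(t,(318,195,340,220),60)
print("side tab");dark(s,(240,235,290,275),60)
print("side post");dark(s,(295,160,335,195),70)
crop(s,265,120,385,230,6,"pics/schamber.png");crop(t,295,165,400,265,6,"pics/tchamber.png")
crop(t,165,165,270,265,6,"pics/tcons.png")
E
```

```text
top tab
   [218, 220] [19, 20, 132] [227.  225.1]
top post
   [324, 204] [8, 8, 51] [327.7 207.3]
side tab
   [256, 249] [19, 18, 142] [265.2 257.5]
   [281, 257] [9, 11, 62] [285.9 262.7]
side post
   [319, 169] [5, 4, 16] [321.  170.1]
   [328, 173] [6, 4, 18] [330.3 174.6]
   [309, 175] [24, 20, 178] [321.5 183.5]
   [295, 183] [6, 4, 15] [297.8 184.3]
```

View pics/schamber.png

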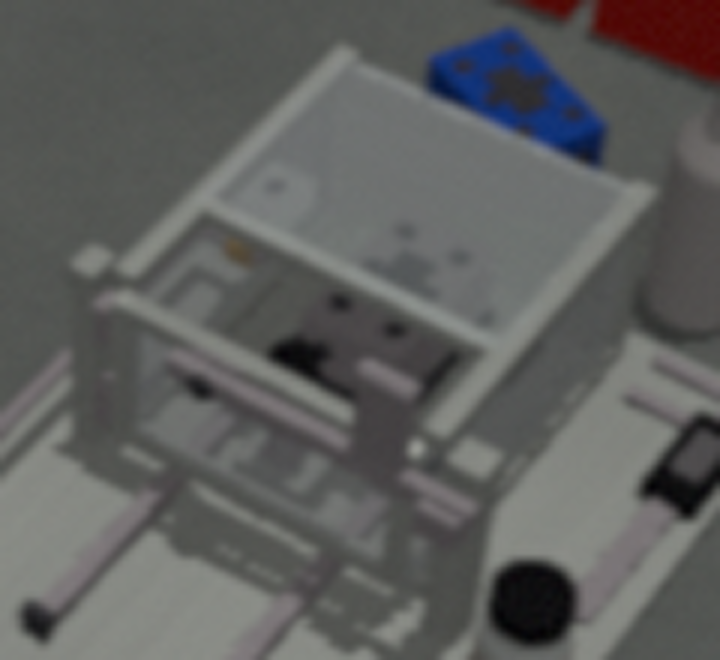

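View pics/tchamber.png

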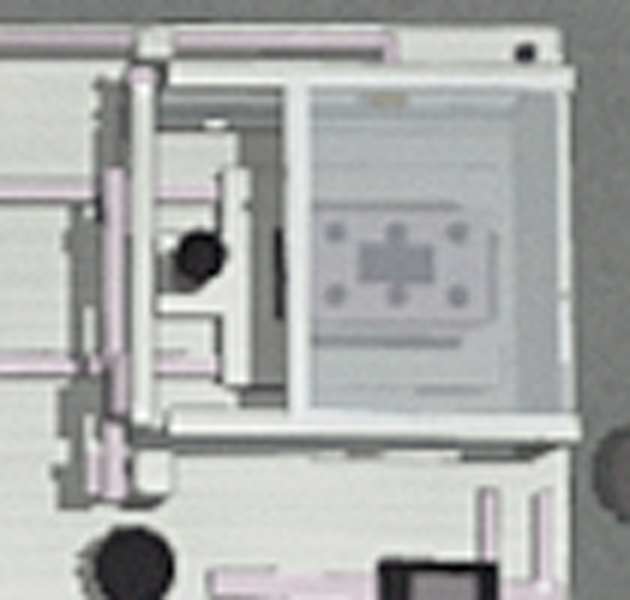

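View pics/tcons.png

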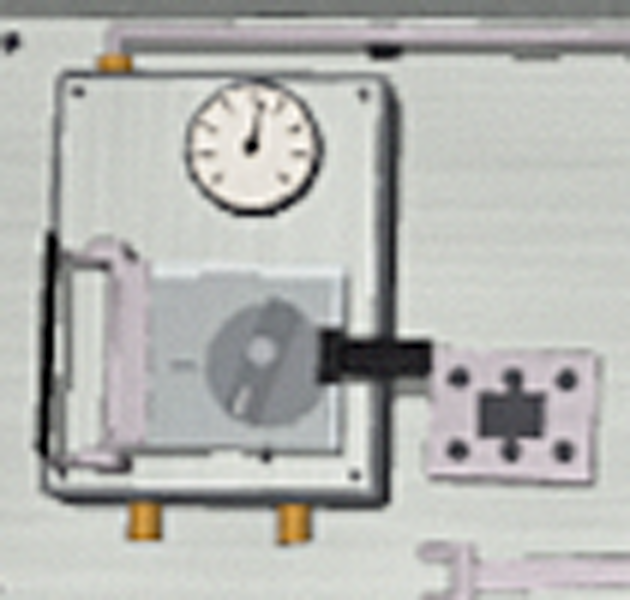

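```bash
python3 - <<'E'
from h import *
from scipy.optimize import least_squares
t=load("top0.npz")
q=lambda cx,cy,ox,oy:(ox+cx/6-.5+0.0,oy+cy/6-.5)
# (pixel, SF)
F={"post":((327.7,207.3),(30,-222,114)),
"tabtip":(q(433,360,165,165),(-30,62,137)),
"tabedge":(q(345,354,165,165),(-30,106,137)),
"lever":None,
"gateNear":(q(145,427,295,165),(-62,-190,135)),
"gateFar":(q(147,72,295,165),(120,-190,135)),
"roofedgeN":(q(286,418,295,165),(-60,-265,135)),
"roofedgeF":(q(286,76,295,165),(120,-265,135)),
"knob":(q(262,352,165,165),(-30,150,122)),
}
F={k:v for k,v in F.items() if v}
P=np.array([onz(t,*v[0],v[1][2]/1e3)[:2] for v in F.values()]);Q=np.array([v[1][:2] for v in F.values()])/1e3
def f(p):
    c,s=np.cos(p[2]),np.sin(p[2]);return (Q@np.array([[c,s],[-s,c]])+p[:2]-P).ravel()
r=least_squares(f,[.52,0,0],loss="soft_l1",f_scale=.002);print(r.x,np.degrees(r.x[2]))
for k,a,b in zip(F,P,f(r.x).reshape(-1,2)): print(k,a.round(4),(b*1e3).round(1))
o,yaw=r.x[:2],r.x[2];np.savez("pose.npz",o=o,yaw=yaw)
E
cat >> h.py <<'E'
try:
    _p=np.load("pose.npz");o=_p["o"];yaw=float(_p["yaw"])
except Exception: pass
def W(x,y,z):
    c,s=np.cos(yaw),np.sin(yaw);return np.array([o[0]+(c*x-s*y)/1e3,o[1]+(s*x+c*y)/1e3,z/1e3])
def SF(X):
    c,s=np.cos(yaw),np.sin(yaw);a=np.asarray(X)[:2]-o;return np.array([c*a[0]+s*a[1],-s*a[0]+c*a[1],X[2]])*1e3
E
python3 - <<'E'
from h import *
t=load("top0.npz");s=load("side0.npz")
P=dict(tab=(-30,77,134),tip=(-30,62,134),hinge=(-30,222,134),sel=(-30,150,122),gh=(120,-190,135),near=(-62,-190,135),l1=(-32,-176,191),l2=(-62,-176,191),piv=(50,-176,125),bar=(-98,-176,132),post=(30,-222,114))
for k,v in P.items(): print(k,W(*v).round(4))
pts=[W(*v) for v in P.values()]
crop(t,145,155,405,285,3,"pics/topc2.png",[proj(t,p) for p in pts])
crop(s,145,120,405,385,2.2,"pics/sidec2.png",[proj(s,p) for p in pts])
E
```

```text
[ 0.52875479  0.02012619 -0.03695302] -2.117252328272278
post [ 0.5487 -0.2006] [ 1.8 -2.2]
tabtip [0.4987 0.0811] [2.4 2.1]
tabedge [0.5028 0.1259] [-0.1  1.3]
gateNear [ 0.459  -0.1681] [0.8 0.6]
gateFar [ 0.6424 -0.1752] [-0.7  1. ]
roofedgeN [ 0.4619 -0.2395] [-2.9 -3. ]
roofedgeF [ 0.6385 -0.2465] [ 0.4 -2.7]
knob [0.5067 0.1704] [-2.4  0.8]
tab [0.5016 0.0982 0.134 ]
tip [0.5011 0.0832 0.134 ]
hinge [0.507  0.2431 0.134 ]
sel [0.5043 0.1711 0.122 ]
gh [ 0.6417 -0.1742  0.135 ]
near [ 0.4598 -0.1675  0.135 ]
l1 [ 0.4903 -0.1546  0.191 ]
l2 [ 0.4603 -0.1535  0.191 ]
piv [ 0.5722 -0.1576  0.125 ]
bar [ 0.4243 -0.1521  0.132 ]
post [ 0.5505 -0.2028  0.114 ]
```

View pics/topc2.png

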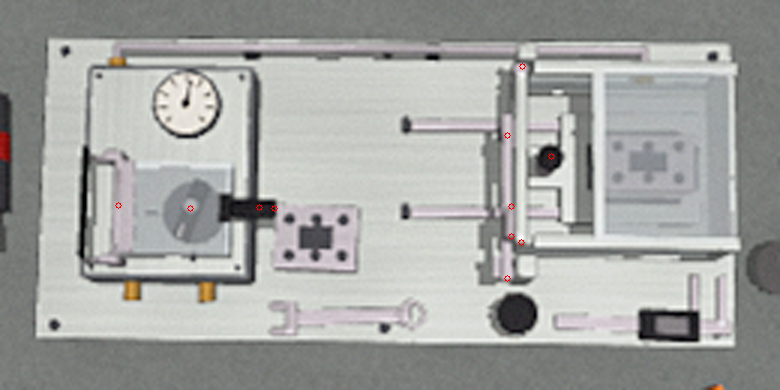

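View pics/sidec2.png

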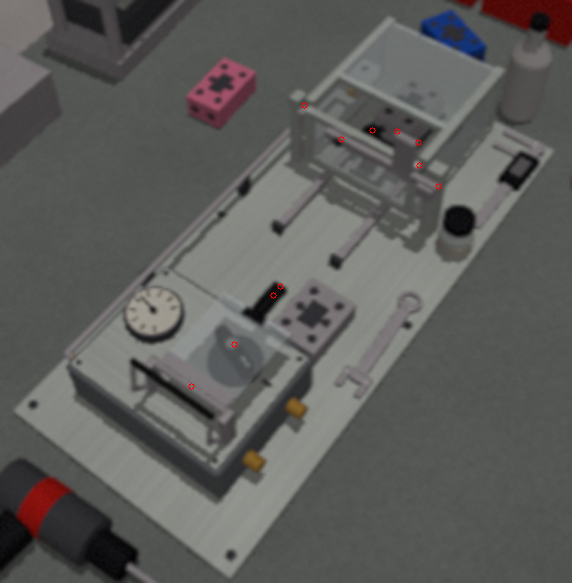

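The new feature-based pose fits all marks to about 3 mm in both views: post, tab, gate bar, roof edge and lever (yaw −2.1°). The plate's middle turns out not to be the frame origin. Next come a move planner and the approach to the tab.

```bash
cat >> h.py <<'E'
def Rt(yawdeg,tilt=None):
    """tool down; tool y axis (jaws) at world angle yawdeg; tilt=(axis world, deg) applied after"""
    a=np.radians(yawdeg);y=np.array([np.cos(a),np.sin(a),0]);z=np.array([0,0,-1.]);x=np.cross(y,z)
    R=Ro.from_matrix(np.stack([x,y,z],1))
    if tilt is not None:
        ax=np.array(tilt[0],float);ax/=np.linalg.norm(ax);R=Ro.from_rotvec(ax*np.radians(tilt[1]))*R
    return R
def cur():
    from bench import status
    s=status.get_state();return np.array(s["position"]),Ro.from_rotvec(s["tool_rot"]),s
def plan(wps,open_,start=None,gp=True,maxmm=38,maxdeg=6.5):
    """wps: list of (xyz of grasp point (gp) or tcp, R[, n rows])"""
    if start is None: p,R,_=cur()
    else: p,R=start
    for w in wps:
        T=w[1];q=np.array(w[0])+(T.apply([0,0,.011]) if gp else 0)
        d=q-p;rv=(R.inv()*T).as_rotvec();n=int(max(1,np.ceil(np.abs(d).max()*0+np.linalg.norm(d)*1e3/maxmm),np.ceil(np.degrees(np.linalg.norm(rv))/maxdeg)))
        if len(w)>2:n=w[2]
        out=[]
        for i in range(n):
            sh=R.inv().apply(d/n)*1e3
            t=np.degrees(rv/n);out.append("[[%g,%g,%g],[%g,%g,%g],%g]"%(*t.round(1)+0,*sh.round(1)+0,open_))
            p=p+d/n;R=R*Ro.from_rotvec(rv/n)
        print(n,"rows:",",".join(out))
    return p,R
E
python3 - <<'E'
from h import *
p,R,s=cur();x=R.as_matrix();print(x.round(3).tolist(),p,np.degrees(np.arctan2(x[1,1],x[0,1])))
yd=np.degrees(yaw);print(yd)
g0=p-R.apply([0,0,.011])
tab=W(-31,77,134)
st=plan([(g0+[0.02,0.02,.09],R,3),([0.40,-0.25,0.33],Rt(-38)),(tab+[0,0,.1],Rt(yd)),(tab+[0,0,.035],Rt(yd))],45)
E
```

```text
[[0.958, 0.286, -0.001], [0.286, -0.958, 0.002], [-0.0, -0.002, -1.0]] [ 0.18558492 -0.62244041  0.22956944] -73.39221909771271
-2.117252328272278
3 rows: [[0,0,0],[8.3,-4.5,-30],45],[[0,0,0],[8.3,-4.5,-30],45],[[0,0,0],[8.3,-4.5,-30],45]
11 rows: [[0,0,-3.2],[26.1,-25.7,0.1],45],[[0,0,-3.2],[27.5,-24.1,0.1],45],[[0,0,-3.2],[28.8,-22.6,0.1],45],[[0,0,-3.2],[30,-20.9,0.1],45],[[0,0,-3.2],[31.2,-19.2,0.1],45],[[0,0,-3.2],[32.2,-17.4,0.1],45],[[0,0,-3.2],[33.1,-15.6,0.1],45],[[0,0,-3.2],[33.9,-13.7,0.1],45],[[0,0,-3.2],[34.6,-11.8,0.1],45],[[0,0,-3.2],[35.3,-9.8,0.1],45],[[0,0,-3.2],[35.7,-7.8,0.1],45]
10 rows: [[0,0,-3.6],[33.6,-13.5,9.6],45],[[0,0,-3.6],[34.4,-11.4,9.6],45],[[0,0,-3.6],[35.1,-9.2,9.6],45],[[0,0,-3.6],[35.6,-7,9.6],45],[[0,0,-3.6],[35.9,-4.7,9.6],45],[[0,0,-3.6],[36.2,-2.5,9.6],45],[[0,0,-3.6],[36.2,-0.2,9.6],45],[[0,0,-3.6],[36.2,2,9.6],45],[[0,0,-3.6],[36,4.3,9.6],45],[[0,0,-3.6],[35.6,6.6,9.6],45]
2 rows: [[0,0,0],[0,0,32.5],45],[[0,0,0],[0,0,32.5],45]
```

Call:
{"name": "step_arm", "arguments": {"rows": [[[0,0,0],[8,-5,-30],45],[[0,0,0],[8,-5,-30],45],[[0,0,0],[8,-5,-30],45],[[0,0,-3.2],[26,-25,0],45],[[0,0,-3.2],[28,-24,0],45],[[0,0,-3.2],[29,-22,0],45],[[0,0,-3.2],[30,-21,0],45],[[0,0,-3.2],[31,-19,0],45],[[0,0,-3.2],[32,-17,0],45],[[0,0,-3.2],[33,-15,0],45],[[0,0,-3.2],[34,-13,0],45],[[0,0,-3.2],[35,-11,0],45]], "grip_force": 8}}

```text
time: 1.1
position: [0.3634, -0.3084, 0.3161]
tool_rot: [-2.884, -1.213, 0.009]
ft_force: [1.3, -0.5, 0.2]
grip_width: 0.517
```

```bash
cat > go.py <<'E'
from h import *
p,R,s=cur();yd=np.degrees(yaw)
x=R.as_matrix();print("t",round(s["time"],2),"p",p.round(4),"g SF",SF(p-R.apply([0,0,.011])).round(1),"jawyaw",np.degrees(np.arctan2(x[1,1],x[0,1])).round(1),"tilt",np.degrees(np.arccos(-x[2,2])).round(1),"F",s["ft_force"].round(1),"T",s["torque"].round(2),"w",round(s["grip_width"]*87,1),"q",s["joint_positions"].round(2))
E
python3 - <<'E'
from go import *
tab=W(-31,77,134)
plan([(tab+[0,0,.1],Rt(yd)),(tab+[0,0,.035],Rt(yd))],45)
E
```

```text
t 1.1 p [ 0.3634 -0.3084  0.3161] g SF [-153.  -334.5  327.1] jawyaw -44.4 tilt 0.8 F [ 1.3 -0.5  0.2] T [-0.1  -0.06  0.04] w 45.0 q [ 1.01 -0.06 -0.35  1.7  -0.02  1.51 -0.1 ]
12 rows: [[-0.1,0,-3.5],[32.2,-15.4,8],45],[[-0.1,0,-3.5],[33.1,-13.4,8],45],[[-0.1,0,-3.5],[33.9,-11.4,7.9],45],[[-0.1,0,-3.5],[34.5,-9.3,7.9],45],[[-0.1,0,-3.5],[35,-7.1,7.9],45],[[-0.1,0,-3.5],[35.4,-5,7.8],45],[[-0.1,0,-3.5],[35.6,-2.8,7.8],45],[[-0.1,0,-3.5],[35.7,-0.6,7.8],45],[[-0.1,0,-3.5],[35.7,1.6,7.8],45],[[-0.1,0,-3.5],[35.6,3.7,7.8],45],[[-0.1,0,-3.5],[35.3,5.9,7.8],45],[[-0.1,0,-3.5],[34.8,8.1,7.8],45]
2 rows: [[0,0,0],[0,0,32.5],45],[[0,0,0],[0,0,32.5],45]
```

Call:
{"name": "step_arm", "arguments": {"rows": [[[0,0,-3.5],[32,-15,8],45],[[0,0,-3.5],[33,-13,8],45],[[0,0,-3.5],[34,-11,8],45],[[0,0,-3.5],[35,-9,8],45],[[0,0,-3.5],[35,-7,8],45],[[0,0,-3.5],[35,-5,8],45],[[0,0,-3.5],[36,-3,8],45],[[0,0,-3.5],[36,-1,8],45],[[0,0,-3.5],[36,2,8],45],[[0,0,-3.5],[36,4,8],45],[[0,0,-3.5],[35,6,8],45],[[0,0,-3.5],[35,8,8],45]]}}

```text
time: 2.1
position: [0.498, 0.1219, 0.2174]
tool_rot: [-2.222, -2.211, 0.004]
ft_force: [0.3, -0.7, 1.0]
grip_width: 0.518
```

```bash
python3 - <<'E'
from go import *
tab=W(-31,77,134)
plan([(tab+[0,0,.04],Rt(yd)),(tab+[0,0,.0],Rt(yd),3)],45)
E
```

```text
t 2.1 p [0.498  0.1219 0.2174] g SF [-34.4 100.5 228.4] jawyaw -0.3 tilt 0.4 F [ 0.3 -0.7  1. ] T [-0.05 -0.14 -0.02] w 45.1 q [ 0.54  0.1  -0.87  1.78  0.07  1.31 -0.35]
2 rows: [[-0.2,-0.1,0.9],[-11.9,1.5,27.1],45],[[-0.2,-0.1,0.9],[-11.8,1.6,27.2],45]
3 rows: [[0,0,0],[0,0,13.3],45],[[0,0,0],[0,0,13.3],45],[[0,0,0],[0,0,13.3],45]
```

Call:
{"name": "step_arm", "arguments": {"rows": [[[0,0,0.9],[-12,1.5,27],45],[[0,0,0.9],[-12,1.5,27],45],[[0,0,0],[0,0,0],45]]}}

```text
time: 2.35
position: [0.5, 0.1112, 0.1609]
tool_rot: [-2.23, -2.196, -0.005]
ft_force: [-0.6, -2.0, -0.5]
grip_width: 0.518
```

```bash
python3 - <<'E'
from go import *
tab=W(-31,77,134)
plan([(tab+[0,0,.0],Rt(yd),3)],45)
from bench import optics
for n in("top","side"):
    d=optics.get_image(n);np.savez(n+"1.npz",**d)
crop(load("top1.npz"),165,165,295,265,6,"pics/t1.png");crop(load("side1.npz"),200,200,330,300,6,"pics/s1.png")
E
```

```text
t 2.35 p [0.5    0.1112 0.1609] g SF [-32.   89.9 171.9] jawyaw -0.9 tilt 0.7 F [-0.6 -2.  -0.5] T [-0.08 -0.05 -0.03] w 45.0 q [ 0.54  0.15 -0.86  1.85  0.11  1.2  -0.37]
3 rows: [[-0.1,-0.2,0.4],[-4.5,0.4,12.6],45],[[-0.1,-0.2,0.4],[-4.4,0.4,12.6],45],[[-0.1,-0.2,0.4],[-4.4,0.4,12.6],45]
```

View pics/t1.png

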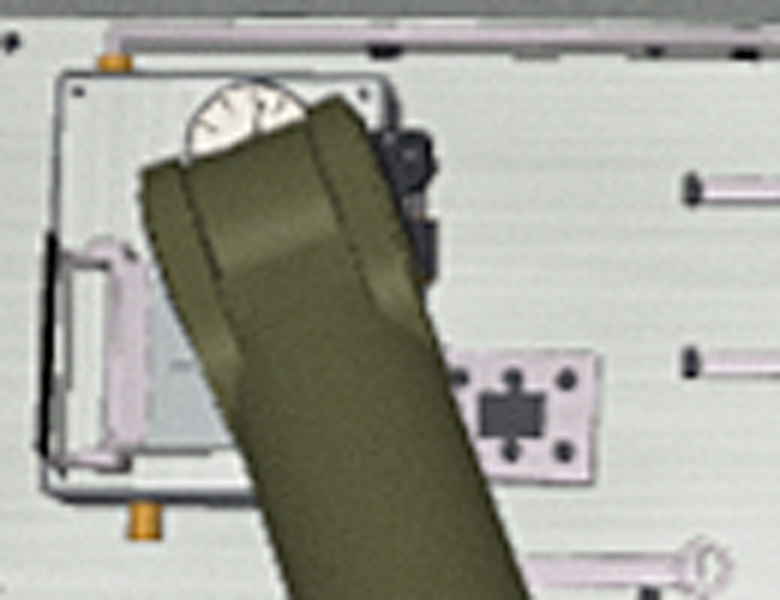

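View pics/s1.png

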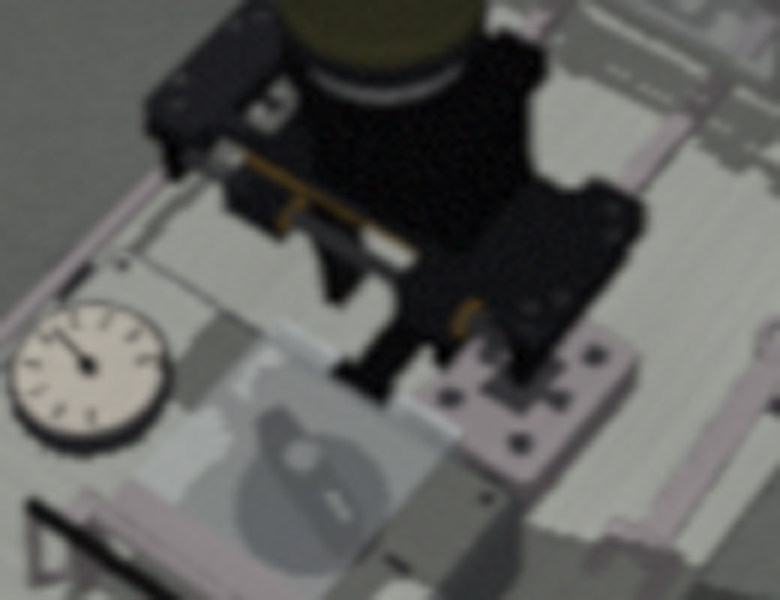

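The jaws sit above the tab, one finger on each side, with fingers at side crop (340,290) and (510,360). Going down.

Call:
{"name": "step_arm", "arguments": {"rows": [[[0,0,0.4],[-6,0.5,14],45],[[0,0,0.4],[-6,0.5,14],45],[[0,0,0.4],[-5,0,12],45],[[0,0,0],[0,0,0],45]]}}

```text
time: 2.78
position: [0.5071, 0.0965, 0.1308]
tool_rot: [-2.263, -2.177, -0.024]
ft_force: [0.6, -0.6, -1.2]
grip_width: 0.514
```

```bash
python3 - <<'E'
from go import *
tab=W(-31,77,134)
plan([(tab+[0,0,.0],Rt(yd),2)],45)
E
```

```text
t 2.78 p [0.5071 0.0965 0.1308] g SF [-24.6  75.3 141.8] jawyaw -2.2 tilt 0.9 F [ 0.6 -0.6 -1.2] T [-0.12 -0.07  0.03] w 44.7 q [ 0.54  0.18 -0.84  1.89  0.14  1.12 -0.38]
2 rows: [[0.3,-0.3,0],[0.7,-3.3,3.9],45],[[0.3,-0.3,0],[0.7,-3.3,3.9],45]
```

Call:
{"name": "step_arm", "arguments": {"rows": [[[0.3,-0.3,0],[1,-4,4],45],[[0.3,-0.3,0],[0,-3,4],45],[[0,0,0],[0,0,0],45]]}}

```text
time: 3.03
position: [0.5013, 0.0981, 0.1252]
tool_rot: [2.264, 2.176, 0.003]
ft_force: [0.2, 0.2, -1.1]
grip_width: 0.519
```

```bash
python3 - <<'E'
from go import *
tab=W(-31,77,134)
plan([(tab+[0,0,.0],Rt(yd),2)],45)
E
```

```text
t 3.03 p [0.5013 0.0981 0.1252] g SF [-30.3  76.9 136.2] jawyaw -2.3 tilt 0.1 F [ 0.2  0.2 -1.1] T [-0.05 -0.06  0.04] w 45.1 q [ 0.53  0.18 -0.84  1.9   0.15  1.12 -0.4 ]
2 rows: [[0.1,0,-0.1],[0.1,-0.3,1.1],45],[[0.1,0,-0.1],[0.1,-0.3,1.1],45]
```

Nicely placed. Closing lightly.

Call:
{"name": "step_arm", "arguments": {"rows": [[[0,0,0],[0,0,1],10],[[0,0,0],[0,0,1],10],[[0,0,0],[0,0,0],10],[[0,0,0],[0,0,0],10],[[0,0,0],[0,0,0],10]], "grip_force": 8}}

```text
time: 3.45
position: [0.5025, 0.0996, 0.1249]
tool_rot: [2.26, 2.177, 0.008]
ft_force: [5.8, -0.2, -1.5]
grip_width: 0.225
```

```bash
python3 - <<'E'
from go import *
wps=[(W(-30,222-145*np.cos(a),134+145*np.sin(a)),R,n) for a,n in((.2,2),(.4,2),(.6,2),(.8,2),(1.0,2),(1.2,2),(1.4,2),(1.6,2),(1.75,2))]
plan(wps,10)
E
```

```text
t 3.45 p [0.5025 0.0996 0.1249] g SF [-29.3  78.5 135.9] jawyaw -2.2 tilt 0.4 F [ 5.8 -0.2 -1.5] T [-0.19 -1.17  0.04] w 19.6 q [ 0.53  0.18 -0.84  1.9   0.15  1.12 -0.41]
2 rows: [[0,0,0],[0.7,-0.3,-13.4],10],[[0,0,0],[0.7,-0.3,-13.4],10]
2 rows: [[0,0,0],[4.3,0.1,-13.8],10],[[0,0,0],[4.3,0.1,-13.8],10]
2 rows: [[0,0,0],[7,0.1,-12.7],10],[[0,0,0],[7,0.1,-12.7],10]
2 rows: [[0,0,0],[9.3,0.1,-11.1],10],[[0,0,0],[9.3,0.1,-11.1],10]
2 rows: [[0,0,0],[11.3,0,-9],10],[[0,0,0],[11.3,0,-9],10]
2 rows: [[0,0,0],[12.9,0,-6.6],10],[[0,0,0],[12.9,0,-6.6],10]
2 rows: [[0,0,0],[14,0,-3.9],10],[[0,0,0],[14,0,-3.9],10]
2 rows: [[0,0,0],[14.4,0,-1],10],[[0,0,0],[14.4,0,-1],10]
2 rows: [[0,0,0],[10.8,0,1.1],10],[[0,0,0],[10.8,0,1.1],10]
```

Call:
{"name": "step_arm", "arguments": {"rows": [[[0,0,0],[0,1,-13],10],[[0,0,0],[1,0,-13],10],[[0,0,0],[4,0,-13],10],[[0,0,0],[5,0,-13],10],[[0,0,0],[7,0,-12],10],[[0,0,0],[7,0,-12],10]]}}

```text
time: 3.95
position: [0.5033, 0.1236, 0.2071]
tool_rot: [2.263, 2.177, 0.006]
ft_force: [2.5, 5.3, -4.0]
grip_width: 0.229
```

```bash
cat > arc.py <<'E'
from go import *
g=SF(p-R.apply([0,0,.011]));a0=np.arctan2(g[2]-134,222-g[1]);r=np.hypot(g[2]-134,222-g[1]);print("ang",a0,"r",r)
plan([(W(-29,222-145*np.cos(a),134+145*np.sin(a)),Rt(yd),1) for a in np.arange(a0+.1,1.8,.1)],10)
E
python3 arc.py
```

```text
t 3.95 p [0.5033 0.1236 0.2071] g SF [-29.3 102.4 218.1] jawyaw -2.2 tilt 0.3 F [ 2.5  5.3 -4. ] T [ 0.81 -0.53  0.05] w 19.9 q [ 0.53  0.11 -0.87  1.79  0.09  1.28 -0.4 ]
ang 0.612914394393369 r 146.18147577280791
1 rows: [[0.2,-0.1,-0.1],[9.9,0.3,-10.7],10]
1 rows: [[0,0,0],[10,0,-10.5],10]
1 rows: [[0,0,0],[11,0,-9.4],10]
1 rows: [[0,0,0],[11.9,0,-8.3],10]
1 rows: [[0,0,0],[12.7,0,-7],10]
1 rows: [[0,0,0],[13.3,0,-5.7],10]
1 rows: [[0,0,0],[13.8,0,-4.4],10]
1 rows: [[0,0,0],[14.2,0,-3],10]
1 rows: [[0,0,0],[14.4,0,-1.6],10]
1 rows: [[0,0,0],[14.5,0,-0.1],10]
1 rows: [[0,0,0],[14.4,0,1.3],10]
```

The guard is following, radius 146 mm. Continuing.

Call:
{"name": "step_arm", "arguments": {"rows": [[[0,0,0],[9,0,-11],10],[[0,0,0],[10,0,-10],10],[[0,0,0],[11,0,-9],10],[[0,0,0],[12,0,-8],10],[[0,0,0],[13,0,-7],10],[[0,0,0],[13,0,-6],10]]}}

```text
time: 4.45
position: [0.5056, 0.1966, 0.266]
tool_rot: [2.262, 2.173, 0.009]
ft_force: [3.9, 1.4, -8.5]
grip_width: 0.228
```

```bash
python3 arc.py
```

```text
t 4.45 p [0.5056 0.1966 0.266 ] g SF [-29.7 175.5 277. ] jawyaw -2.3 tilt 0.4 F [ 3.9  1.4 -8.5] T [ 0.41 -0.76  0.07] w 19.8 q [ 0.42  0.15 -0.92  1.65  0.12  1.4  -0.55]
ang 1.256188866364008 r 150.3322181235015
1 rows: [[0.4,-0.1,-0.2],[15.6,0.6,1.3],10]
1 rows: [[0,0,0],[14.3,0,-2.4],10]
1 rows: [[0,0,0],[14.5,0,-0.9],10]
1 rows: [[0,0,0],[14.5,0,0.5],10]
1 rows: [[0,0,0],[14.4,0,2],10]
```

Call:
{"name": "step_arm", "arguments": {"rows": [[[0,0,0],[15,0,1],10],[[0,0,0],[14,0,-1],10],[[0,0,0],[14,0,0],10],[[0,0,0],[14,0,1],10],[[0,0,0],[14,0,2],10],[[0,0,0],[0,0,0],10]]}}

```text
time: 4.95
position: [0.5082, 0.2727, 0.268]
tool_rot: [2.258, 2.17, 0.002]
ft_force: [2.1, 1.0, -2.4]
grip_width: 0.23
```

```bash
python3 arc.py
```

```text
t 4.95 p [0.5082 0.2727 0.268 ] g SF [-30.  251.7 279. ] jawyaw -2.3 tilt 0.6 F [ 2.1  1.  -2.4] T [ 0.07 -0.6  -0.09] w 20.0 q [ 0.26  0.26 -0.95  1.56  0.22  1.43 -0.75]
ang 1.7726917635567654 r 147.9656601841387
```

Call:
{"name": "step_arm", "arguments": {"rows": [[[0,0,0],[12,0,3],10],[[0,0,0],[0,0,0],50],[[0,0,0],[0,0,0],50],[[0,0,0],[0,0,0],50],[[0,0,0],[0,0,-25],50],[[0,0,0],[0,0,-30],50],[[0,0,0],[-20,0,-20],50],[[0,0,0],[-35,0,0],50],[[0,0,0],[-35,0,0],50],[[0,0,0],[-35,0,0],20],[[0,0,0],[-30,0,0],0],[[0,0,0],[-10,0,0],0]]}}

```text
time: 5.95
position: [0.4983, 0.1154, 0.3502]
tool_rot: [2.251, 2.177, -0.003]
ft_force: [1.5, -0.7, 0.2]
grip_width: 0.431
```

```bash
python3 - <<'E'
from go import *
from bench import optics
for n in("top","side"):
    d=optics.get_image(n);np.savez(n+"2.npz",**d)
crop(load("top2.npz"),145,155,275,265,6,"pics/t2.png");crop(load("side2.npz"),150,210,290,320,5.5,"pics/s2.png")
E
```

```text
t 5.95 p [0.4983 0.1154 0.3502] g SF [-34.   94.1 361.2] jawyaw -1.9 tilt 0.6 F [ 1.5 -0.7  0.2] T [-0.04 -0.15  0.02] w 37.5 q [ 0.57  0.03 -0.86  1.57  0.03  1.56 -0.33]
```

View pics/t2.png

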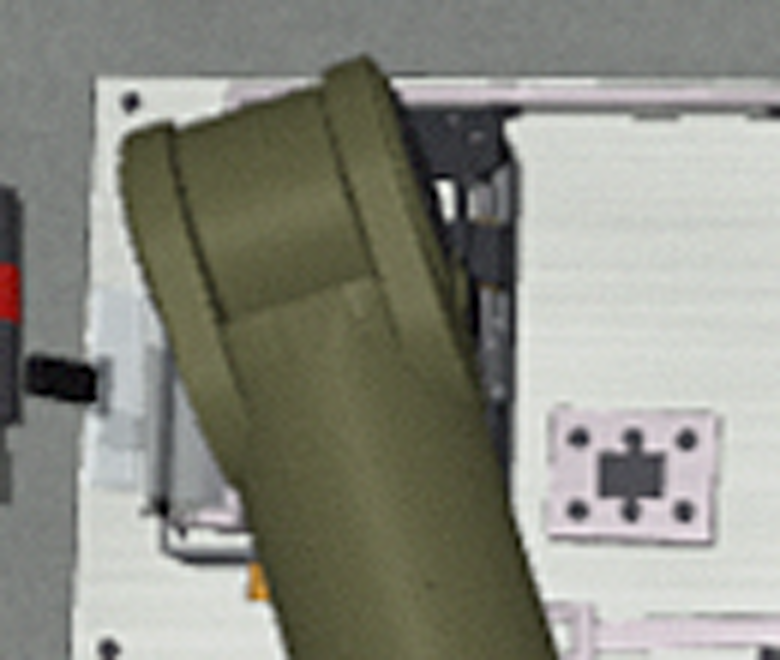

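View pics/s2.png

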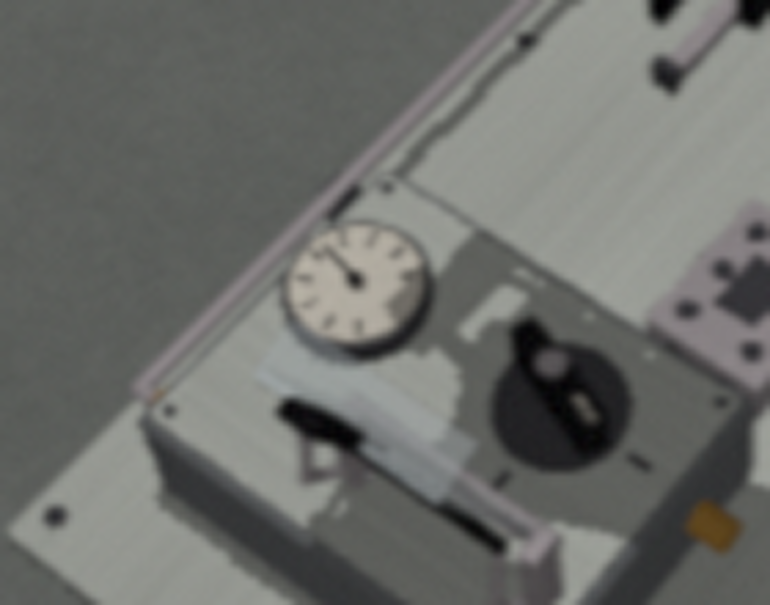

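The guard leans back on the bracket, with its tab at top-view crop (60,380). The knob is uncovered in the side view: bar from crop (525,335) to (600,440), white line at (588,408).

```bash
python3 - <<'E'
from go import *
s=load("side2.npz")
for n,(a,b),z in(("e1",(527,335),.118),("e2",(602,437),.118),("wl",(588,408),.122),("disc",(562,412),.095),("dot",(551,362),.122)):
    print(n,SF(onz(s,a/5.5+149.5,b/5.5+209.5,z)).round(1))
E
```

```text
t 6.05 p [0.4985 0.1173 0.3501] g SF [-33.9  96.1 361.1] jawyaw -1.9 tilt 0.5 F [-0.2  0.9  0.2] T [-0.01 -0.11 -0.04] w 29.6 q [ 0.56  0.03 -0.86  1.56  0.03  1.56 -0.33]
e1 [ -6.5 143.4 118. ]
e2 [-66.4 164.3 118. ]
wl [-53.9 158.2 122. ]
disc [-35.2 155.6  95. ]
dot [-25.9 149.6 122. ]
```

```bash
python3 - <<'E'
from go import *
plan([(W(-62,118,170),Rt(yd),6),(W(-62,118,118),Rt(yd),4)],0)
E
```

```text
t 6.05 p [0.4985 0.1173 0.3501] g SF [-33.9  96.1 361.1] jawyaw -1.9 tilt 0.5 F [-0.2  0.9  0.2] T [-0.01 -0.11 -0.04] w 29.6 q [ 0.56  0.03 -0.86  1.56  0.03  1.56 -0.33]
6 rows: [[0.1,0.1,0],[3.9,-4.9,31.8],0],[[0.1,0.1,0],[3.9,-4.8,31.8],0],[[0.1,0.1,0],[3.8,-4.8,31.8],0],[[0.1,0.1,0],[3.8,-4.8,31.8],0],[[0.1,0.1,0],[3.7,-4.7,31.8],0],[[0.1,0.1,0],[3.7,-4.7,31.8],0]
4 rows: [[0,0,0],[0,0,13],0],[[0,0,0],[0,0,13],0],[[0,0,0],[0,0,13],0],[[0,0,0],[0,0,13],0]
```

Call:
{"name": "step_arm", "arguments": {"rows": [[[0,0,0],[4,-5,32],0],[[0,0,0],[4,-5,32],0],[[0,0,0],[4,-5,32],0],[[0,0,0],[4,-5,32],0],[[0,0,0],[4,-5,32],0],[[0,0,0],[2,-5,32],0],[[0,0,0],[0,0,5],0]]}}

```text
time: 6.63
position: [0.4717, 0.1475, 0.1519]
tool_rot: [2.242, 2.178, 0.017]
ft_force: [-1.2, -0.6, 0.0]
grip_width: 0.009
```

```bash
python3 - <<'E'
from go import *
plan([(W(-62,118,118),Rt(yd),4)],0)
E
```

```text
t 6.63 p [0.4717 0.1475 0.1519] g SF [-62.  125.2 162.9] jawyaw -1.7 tilt 1.1 F [-1.2 -0.6  0. ] T [-0.09  0.04 -0.07] w 0.8 q [ 0.51  0.09 -0.9   1.92  0.09  1.15 -0.46]
4 rows: [[0.3,0,0.1],[-1.8,-0.3,11.2],0],[[0.3,0,0.1],[-1.8,-0.2,11.2],0],[[0.3,0,0.1],[-1.8,-0.2,11.2],0],[[0.3,0,0.1],[-1.8,-0.1,11.2],0]
```

Call:
{"name": "step_arm", "arguments": {"rows": [[[0.3,0,0],[-3,0,13],0],[[0.3,0,0],[-2,0,13],0],[[0.3,0,0],[-2,0,12],0],[[0,0,0],[-1,0,8],0],[[0,0,0],[0,0,0],0]]}}

```text
time: 7.05
position: [0.4747, 0.1413, 0.1055]
tool_rot: [2.247, 2.188, 0.005]
ft_force: [0.2, -1.0, 0.1]
grip_width: 0.003
```

```bash
cat > knob.py <<'E'
from go import *
import sys
w=[]
for th in np.arange(float(sys.argv[1]),float(sys.argv[2]),.1):
    s,c=np.sin(th),np.cos(th);off=8+15*s+9.5*c
    w.append((W(-30-22*c-s*off,150+22*s-c*off,118),Rt(yd),1))
plan(w,0)
E
python3 knob.py .3 1.65
```

```text
t 7.05 p [0.4747 0.1413 0.1055] g SF [-58.5 119.1 116.5] jawyaw -1.5 tilt 0.3 F [ 0.2 -1.   0.1] T [-0.08 -0.07  0.03] w 0.3 q [ 0.49  0.18 -0.89  1.96  0.16  1.07 -0.5 ]
1 rows: [[0.3,0.1,0.6],[16.9,1.3,-1.5],0]
1 rows: [[0,0,0],[1.8,-1.7,0],0]
1 rows: [[0,0,0],[2.1,-1.5,0],0]
1 rows: [[0,0,0],[2.5,-1.3,0],0]
1 rows: [[0,0,0],[2.7,-1,0],0]
1 rows: [[0,0,0],[3,-0.6,0],0]
1 rows: [[0,0,0],[3.2,-0.2,0],0]
1 rows: [[0,0,0],[3.3,0.2,0],0]
1 rows: [[0,0,0],[3.4,0.7,0],0]
1 rows: [[0,0,0],[3.3,1.2,0],0]
1 rows: [[0,0,0],[3.2,1.7,0],0]
1 rows: [[0,0,0],[3,2.2,0],0]
1 rows: [[0,0,0],[2.7,2.6,0],0]
1 rows: [[0,0,0],[2.4,3.1,0],0]
```

Call:
{"name": "step_arm", "arguments": {"rows": [[[0,0,0.6],[9,0,0],0],[[0,0,0],[8,0,0],0],[[0,0,0],[4,-3,0],0],[[0,0,0],[4,-3,0],0],[[0,0,0],[4,-2,0],0],[[0,0,0],[4,-1,0],0],[[0,0,0],[4,-0.5,0],0],[[0,0,0],[4,0,0],0]]}}

```text
time: 7.72
position: [0.4699, 0.1741, 0.1072]
tool_rot: [2.259, 2.158, -0.008]
ft_force: [0.0, -4.7, -0.2]
grip_width: 0.0
```

```bash
python3 knob.py .9 1.65
python3 - <<'E'
from h import *
from bench import optics
d=optics.get_image("side");np.savez("side3.npz",**d);crop(d,150,210,290,320,5.5,"pics/s3.png")
E
```

```text
t 7.72 p [0.4699 0.1741 0.1072] g SF [-64.6 151.8 118.2] jawyaw -2.6 tilt 1.0 F [ 0.  -4.7 -0.2] T [-1.    0.02 -0.08] w 0.0 q [ 0.42  0.2  -0.91  1.94  0.19  1.09 -0.61]
1 rows: [[0.5,0.9,-0.5],[-0.4,0.7,0.2],0]
1 rows: [[0,0,0],[3.3,0.2,0],0]
1 rows: [[0,0,0],[3.4,0.7,0],0]
1 rows: [[0,0,0],[3.3,1.2,0],0]
1 rows: [[0,0,0],[3.2,1.7,0],0]
1 rows: [[0,0,0],[3,2.2,0],0]
1 rows: [[0,0,0],[2.7,2.6,0],0]
1 rows: [[0,0,0],[2.4,3.1,0],0]
```

View pics/s3.png

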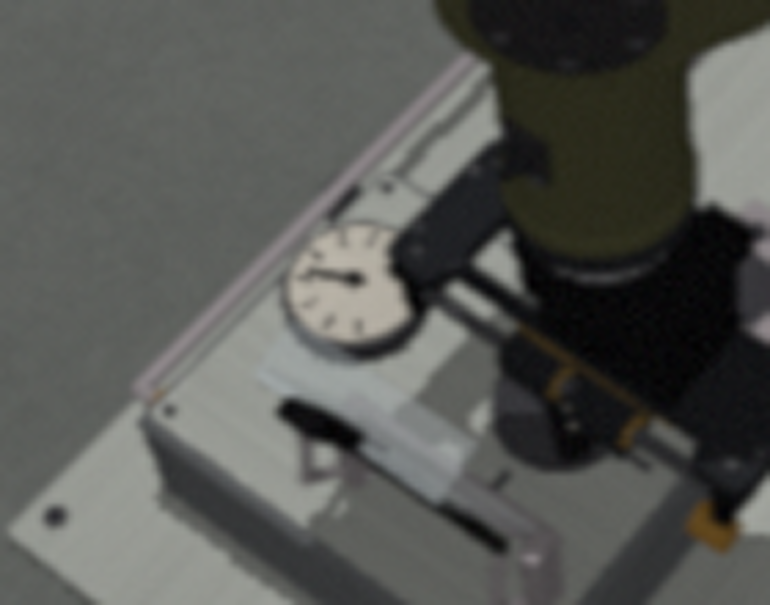

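The needle and the white line, now at crop (567,410), have moved. Continuing the push.

Call:
{"name": "step_arm", "arguments": {"rows": [[[0,0.5,0],[4,1,0],0],[[0,0.5,0],[4,1,0],0],[[0,0,0],[5,1,0],0],[[0,0,0],[5,2,0],0],[[0,0,0],[4,3,0],0],[[0,0,0],[4,4,0],0],[[0,0,0],[3,4,0],0],[[0,0,0],[0,4,0],0]]}}

```text
time: 8.43
position: [0.4851, 0.2016, 0.1056]
tool_rot: [2.27, 2.171, -0.011]
ft_force: [-4.4, -0.6, 2.6]
grip_width: 0.007
```

```bash
python3 knob.py 1.3 1.65
python3 - <<'E'
from h import *
from bench import optics
d=optics.get_image("side");np.savez("side4.npz",**d);crop(d,190,240,290,320,7,"pics/s4.png")
E
```

```text
t 8.43 p [0.4851 0.2016 0.1056] g SF [-50.3 179.8 116.6] jawyaw -2.6 tilt 0.4 F [-4.4 -0.6  2.6] T [-0.05  0.97 -0.  ] w 0.6 q [ 0.36  0.27 -0.9   1.88  0.24  1.11 -0.68]
1 rows: [[-0.3,0.3,-0.4],[-15.3,-9.5,-1.2],0]
1 rows: [[0,0,0],[3,2.2,0],0]
1 rows: [[0,0,0],[2.7,2.6,0],0]
1 rows: [[0,0,0],[2.4,3.1,0],0]
```

View pics/s4.png

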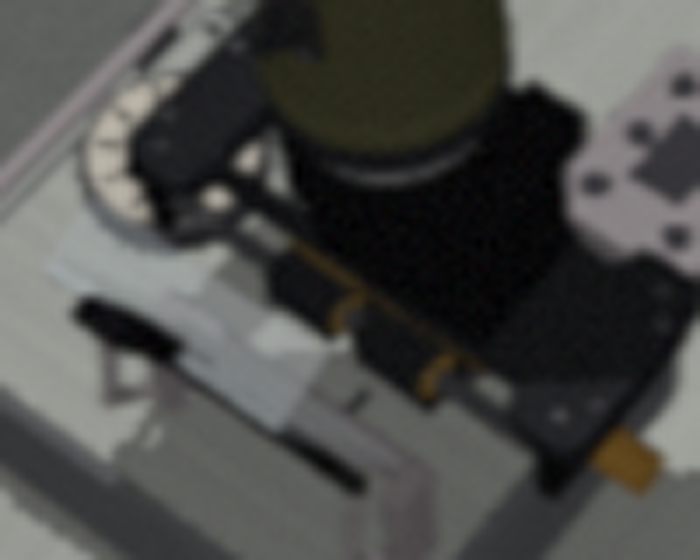

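Call:
{"name": "step_arm", "arguments": {"rows": [[[0,0,0],[-3,5,0],0],[[0,0,0],[-3,6,0],0],[[0,0,0],[-2,6,0],0],[[0,0,0],[0,6,0],0]]}}

```text
time: 8.82
position: [0.4882, 0.2027, 0.1054]
tool_rot: [-2.237, -2.162, 0.052]
ft_force: [-21.9, -8.0, 19.0]
grip_width: 0.004
```

```bash
python3 go.py
```

```text
t 8.82 p [0.4882 0.2027 0.1054] g SF [-46.8 181.  116.4] jawyaw -2.0 tilt 2.6 F [-21.9  -8.   19. ] T [-1.8   4.42 -0.1 ] w 0.4 q [ 0.35  0.31 -0.89  1.84  0.24  1.15 -0.67]
```

About 22 N against +x, which should be the stop. Backing off and lifting to look.

Call:
{"name": "step_arm", "arguments": {"rows": [[[0,0,0],[0,-8,0],0],[[0,0,0],[0,-8,-4],0],[[0,0,0],[-4,0,-25],0],[[0,0,0],[-20,0,-30],0],[[0,0,0],[-38,0,-30],0],[[0,0,0],[-38,0,-10],0],[[0,0,0],[-38,0,0],0],[[0,0,0],[-38,0,0],0]]}}

```text
time: 9.48
position: [0.4787, 0.0405, 0.211]
tool_rot: [-2.216, -2.197, 0.01]
ft_force: [1.2, 0.5, -0.2]
grip_width: 0.003
```

```bash
python3 - <<'E'
from go import *
from bench import optics
for n in("top","side"):
    d=optics.get_image(n);np.savez(n+"5.npz",**d)
crop(load("top5.npz"),145,155,275,265,6,"pics/t5.png");crop(load("side5.npz"),150,210,290,320,5.5,"pics/s5.png")
E
```

```text
t 9.48 p [0.4787 0.0405 0.211 ] g SF [-50.6  18.4 222. ] jawyaw -0.5 tilt 1.3 F [ 1.2  0.5 -0.2] T [-0.03 -0.2  -0.01] w 0.2 q [ 0.69  0.02 -0.82  1.85  0.    1.3  -0.14]
```

View pics/t5.png

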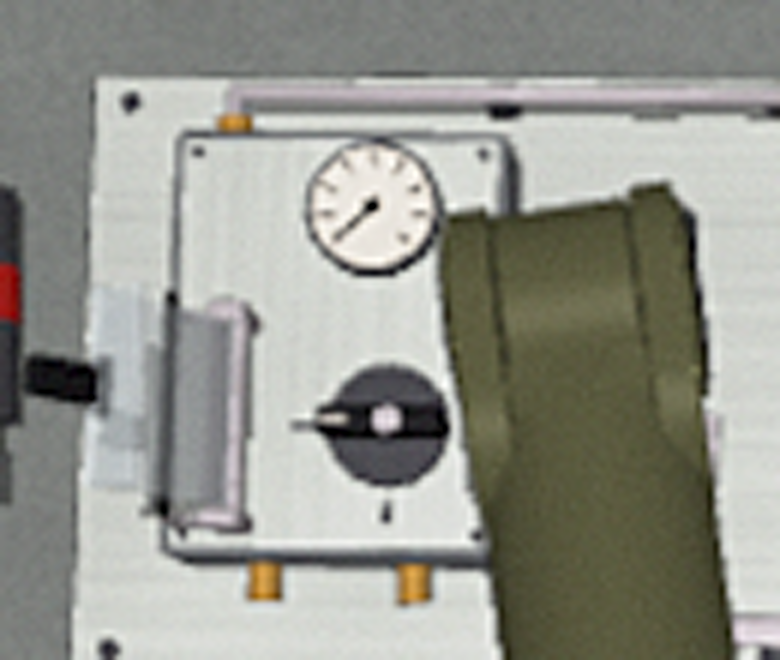

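View pics/s5.png

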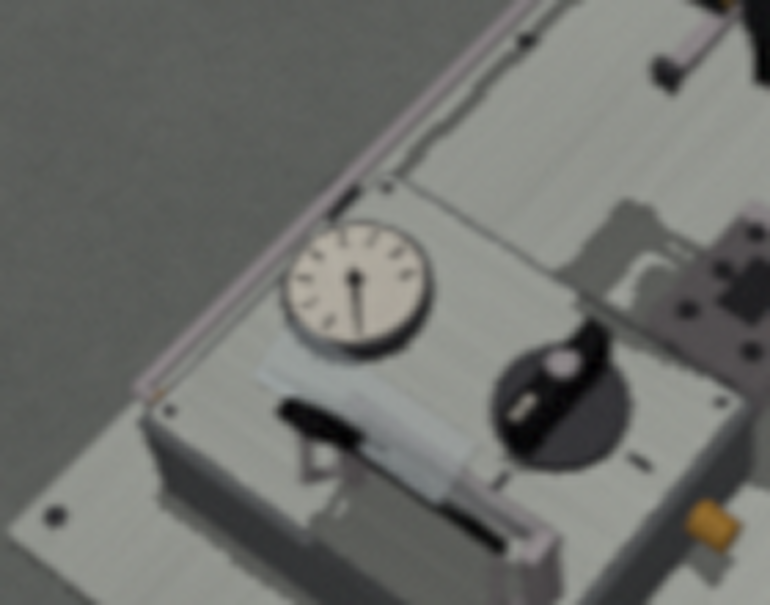

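The selector pointer lies on the vent mark (top crop (310,425)), the gauge needle rests at zero, and the guard is propped. On to the latch lever.

```bash
python3 - <<'E'
from go import *
plan([(W(-47,-176,250),Rt(yd+90)),(W(-47,-176,176),Rt(yd+90),5)],40)
# check lever position with top5
t=load("top5.npz");C=cloud(t)
crop(t,295,165,400,265,6,"pics/t5c.png",[proj(t,W(-62,-176,191)),proj(t,W(-32,-176,191))])
ii=[(v,u) for v in range(180,260) for u in range(300,345) if .165<C[v,u,2]<.215]
for v,u in ii: print(u,v,SF(C[v,u]).round(0))
E
```

```text
t 9.58 p [0.4787 0.0338 0.2101] g SF [-50.3  11.7 221.1] jawyaw -1.2 tilt 1.3 F [-0.5  0.3  0.3] T [-0.05 -0.14 -0.02] w 0.5 q [ 0.7   0.02 -0.81  1.85  0.    1.3  -0.14]
14 rows: [[0,-0.1,-6.4],[-13.4,0,-2.2],40],[[0,-0.1,-6.4],[-13.3,-1.5,-2.1],40],[[0,-0.1,-6.4],[-13.1,-3,-2.1],40],[[0,-0.1,-6.4],[-12.7,-4.4,-2.1],40],[[0,-0.1,-6.4],[-12.1,-5.8,-2.1],40],[[0,-0.1,-6.4],[-11.4,-7.1,-2.1],40],[[0,-0.1,-6.4],[-10.6,-8.3,-2.1],40],[[0,-0.1,-6.4],[-9.6,-9.4,-2.1],40],[[0,-0.1,-6.4],[-8.5,-10.4,-2],40],[[0,-0.1,-6.4],[-7.3,-11.3,-2],40],[[0,-0.1,-6.4],[-6,-12,-2],40],[[0,-0.1,-6.4],[-4.6,-12.6,-2],40],[[0,-0.1,-6.4],[-3.2,-13,-2],40],[[0,-0.1,-6.4],[-1.7,-13.3,-2.1],40]
5 rows: [[0,0,0],[0,0,14.8],40],[[0,0,0],[0,0,14.8],40],[[0,0,0],[0,0,14.8],40],[[0,0,0],[0,0,14.8],40],[[0,0,0],[0,0,14.8],40]
313 224 [ -34. -170.  192.]
314 224 [ -34. -173.  192.]
315 224 [ -34. -176.  189.]
316 224 [ -34. -179.  190.]
313 225 [ -37. -170.  192.]
314 225 [ -37. -173.  193.]
315 225 [ -37. -176.  188.]
316 225 [ -37. -179.  187.]
313 226 [ -40. -170.  195.]
314 226 [ -40. -173.  190.]
315 226 [ -40. -
[... 151 characters left out ...]

313 228 [ -46. -170.  190.]
314 228 [ -46. -173.  188.]
315 228 [ -45. -176.  185.]
316 228 [ -46. -179.  188.]
313 229 [ -48. -170.  184.]
314 229 [ -49. -173.  191.]
315 229 [ -50. -175.  197.]
316 229 [ -49. -179.  192.]
313 230 [ -51. -170.  184.]
314 230 [ -52. -173.  191.]
315 230 [ -52. -176.  192.]
316 230 [ -51. -179.  186.]
313 231 [ -55. -170.  191.]
314 231 [ -55. -173.  195.]
315 231 [ -54. -176.  188.]
316 231 [ -54. -179.  186.]
313 232 [ -57. -170.  188.]
314 232 [ -58. -173.  192.]
315 232 [ -58. -176.  197.]
316 232 [ -57. -179.  189.]
313 233 [ -61. -170.  195.]
314 233 [ -61. -173.  194.]
315 233 [ -60. -176.  186.]
316 233 [ -60. -179.  187.]
314 234 [ -61. -174.  169.]
```

View pics/t5c.png

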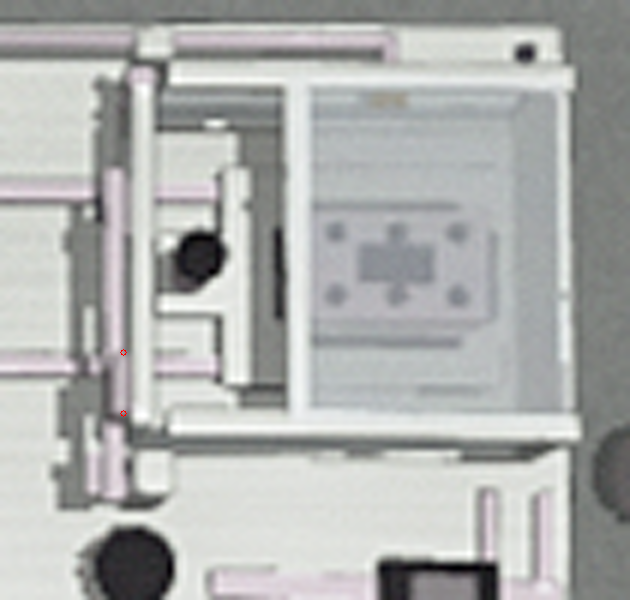

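Depth puts the lever top at SF (−47, −174.5, 190), which agrees. Moving there.

Call:
{"name": "step_arm", "arguments": {"rows": [[[0,0,-6.4],[-14,0,-4],40],[[0,0,-6.4],[-14,-1,-4],40],[[0,0,-6.4],[-14,-3,-4],40],[[0,0,-6.4],[-13,-5,-3],40],[[0,0,-6.4],[-12,-6,-3],40],[[0,0,-6.4],[-11,-7,-2],40],[[0,0,-6.4],[-11,-8,-2],40],[[0,0,-6.4],[-10,-9,-2],40],[[0,0,-6.4],[-9,-10,-2],40],[[0,0,-6.4],[-7,-11,-2],40],[[0,0,-6.4],[-6,-12,-2],40],[[0,0,-6.4],[-5,-12,-2],40]]}}

```text
time: 10.58
position: [0.498, -0.1326, 0.2525]
tool_rot: [0.285, 3.101, 0.001]
ft_force: [0.4, 0.2, 0.2]
grip_width: 0.46
```

```bash
python3 - <<'E'
from go import *
plan([(W(-47,-174.5,230),Rt(yd+90)),(W(-47,-174.5,176),Rt(yd+90),5)],40)
E
```

```text
t 10.58 p [ 0.498  -0.1326  0.2525] g SF [ -25.4 -153.7  263.5] jawyaw 79.5 tilt 1.6 F [0.4 0.2 0.2] T [ 0.05 -0.2   0.01] w 40.1 q [ 0.86  0.03 -0.66  1.75  0.02  1.34  1.59]
2 rows: [[0,0.8,-4.2],[9.8,-11.9,16.5],40],[[0,0.8,-4.2],[10.4,-11.2,16.6],40]
5 rows: [[0,0,0],[0,0,10.8],40],[[0,0,0],[0,0,10.8],40],[[0,0,0],[0,0,10.8],40],[[0,0,0],[0,0,10.8],40],[[0,0,0],[0,0,10.8],40]
```

Call:
{"name": "step_arm", "arguments": {"rows": [[[0,0.6,-4.2],[10,-12,14],40],[[0,0.6,-4.2],[10,-11,14],40],[[0,0,0],[0,0,0],40]]}}

```text
time: 10.83
position: [0.48, -0.1566, 0.2266]
tool_rot: [0.043, 3.121, -0.007]
ft_force: [0.4, 0.1, -0.5]
grip_width: 0.455
```

```bash
python3 - <<'E'
from go import *
plan([(W(-47,-174.5,176),Rt(yd+90),5)],40)
E
```

```text
t 10.83 p [ 0.48   -0.1566  0.2266] g SF [ -42.4 -178.4  237.6] jawyaw 88.4 tilt 1.2 F [ 0.4  0.1 -0.5] T [ 0.1  -0.07  0.03] w 39.6 q [ 0.9   0.03 -0.64  1.81  0.02  1.29  1.8 ]
5 rows: [[0,0.2,0.1],[1.2,0.8,12.3],40],[[0,0.2,0.1],[1.2,0.8,12.3],40],[[0,0.2,0.1],[1.1,0.8,12.3],40],[[0,0.2,0.1],[1.1,0.8,12.3],40],[[0,0.2,0.1],[1,0.8,12.3],40]
```

Call:
{"name": "step_arm", "arguments": {"rows": [[[0,0.3,0],[1,1,13],40],[[0,0.3,0],[1,1,13],40],[[0,0.3,0],[1,1,13],40],[[0,0.2,0],[1,0.5,13],40],[[0,0,0],[1,0,10],40],[[0,0,0],[0,0,0],40]]}}

```text
time: 11.33
position: [0.4807, -0.1487, 0.1612]
tool_rot: [0.048, 3.132, -0.008]
ft_force: [-1.2, -1.0, 0.4]
grip_width: 0.455
```

```bash
python3 - <<'E'
from go import *
plan([(W(-47,-174.5,176),Rt(yd+90),1)],40)
E
```

```text
t 11.33 p [ 0.4807 -0.1487  0.1612] g SF [ -41.9 -170.4  172.2] jawyaw 88.3 tilt 0.6 F [-1.2 -1.   0.4] T [ 0.12 -0.11  0.01] w 39.6 q [ 0.87  0.09 -0.65  1.89  0.06  1.17  1.74]
1 rows: [[-0.3,0.5,0.4],[5.2,-4,-3.8],40]
```

Call:
{"name": "step_arm", "arguments": {"rows": [[[0,0.3,0.4],[5,-4,-2],40],[[0,0,0],[1,-1,0],5],[[0,0,0],[0,0,0],5],[[0,0,0],[0,0,0],5],[[0,0,0],[0,0,0],5],[[0,0,0],[0,0,0],5]], "grip_force": 12}}

```text
time: 11.83
position: [0.4755, -0.1531, 0.1646]
tool_rot: [0.059, 3.135, -0.009]
ft_force: [0.0, -0.6, -0.1]
grip_width: 0.163
```

```bash
python3 go.py
```

```text
t 11.83 p [ 0.4755 -0.1531  0.1646] g SF [ -46.9 -175.   175.6] jawyaw 87.8 tilt 0.5 F [ 0.  -0.6 -0.1] T [ 0.06 -0.09  0.  ] w 14.2 q [ 0.88  0.08 -0.65  1.89  0.05  1.18  1.75]
```

```bash
cat > gate.py <<'E'
from go import *
import sys
def G(a,th,dx=0,dz=5,off=14.):
    """grasp point SF for latch a, gate th; point 97 along(+dx),46+dz above pivot"""
    l=97*np.cos(a)-(46+dz)*np.sin(a);h=97*np.sin(a)+(46+dz)*np.cos(a)
    L=70+l; # distance from hinge axis along the gate
    c,s=np.cos(th),np.sin(th) # gate dir: shut (-1,0) -> open (0,1) ; outside normal (0,1)->(1,0)
    x=120-L*c+off*s;y=-190+L*s+off*c
    Rr=Ro.from_rotvec([0,0,-th])  # stand frame about z cw
    sf=Ro.from_rotvec([0,0,yaw])
    Rot=sf*Rr*Ro.from_rotvec([0,a,0])*sf.inv()*Rt(yd+90)
    return W(x,y,125+h),Rot
E
python3 - <<'E'
from gate import *
plan([(*G(a,0),1) for a in (.06,.12,.18,.24,.3)],5)
plan([(*G(.3,t),1) for t in (.08,.16,.24,.32,.4,.48)],5,start=None if 0 else (G(.3,0)[0]+G(.3,0)[1].apply([0,0,.011]),G(.3,0)[1]))
E
```

```text
t 11.83 p [ 0.4755 -0.1531  0.1646] g SF [ -46.9 -175.   175.6] jawyaw 87.8 tilt 0.5 F [ 0.  -0.6 -0.1] T [ 0.06 -0.09  0.  ] w 14.2 q [ 0.88  0.08 -0.65  1.89  0.05  1.18  1.75]
1 rows: [[-0.3,3.8,0],[-2.5,-1,-6.2],5]
1 rows: [[0,3.4,0],[-2.6,0,-5.7],5]
1 rows: [[0,3.4,0],[-2.6,0,-5.7],5]
1 rows: [[0,3.4,0],[-2.6,0,-5.7],5]
1 rows: [[0,3.4,0],[-2.6,0,-5.7],5]
1 rows: [[-1.4,0,4.4],[-1.5,12,-0.5],5]
1 rows: [[-1.4,0,4.4],[-1.5,12,-0.5],5]
1 rows: [[-1.4,0,4.4],[-1.5,12,-0.5],5]
1 rows: [[-1.4,0,4.4],[-1.5,12,-0.5],5]
1 rows: [[-1.4,0,4.4],[-1.5,12,-0.5],5]
1 rows: [[-1.4,0,4.4],[-1.5,12,-0.5],5]
```

Call:
{"name": "step_arm", "arguments": {"rows": [[[0,0,0],[0,0,0],5],[[0,3.4,0],[-2.5,0,-6],5],[[0,3.4,0],[-2.5,0,-6],5],[[0,3.4,0],[-2.5,0,-6],5],[[0,3.4,0],[-2.5,0,-6],5],[[0,3.4,0],[-2.5,0,-6],5]]}}

```text
time: 12.33
position: [0.4911, -0.1522, 0.1927]
tool_rot: [-0.058, -2.844, -0.0]
ft_force: [0.6, 1.2, -3.1]
grip_width: 0.114
```

```bash
python3 - <<'E'
from gate import *
plan([(*G(a,0),1) for a in (.3,)],5)
from bench import optics
d=optics.get_image("side");np.savez("side6.npz",**d);crop(d,265,120,385,230,5,"pics/s6.png")
E
```

```text
t 12.33 p [ 0.4911 -0.1522  0.1927] g SF [ -28.  -173.6  203.2] jawyaw 87.7 tilt 17.0 F [ 0.6  1.2 -3.1] T [ 0.44 -0.52 -0.01] w 9.9 q [ 0.74  0.35 -0.65  1.59  0.23  1.57  1.58]
1 rows: [[-0.3,0.2,-0.2],[-0.6,-2.4,0.7],5]
```

View pics/s6.png

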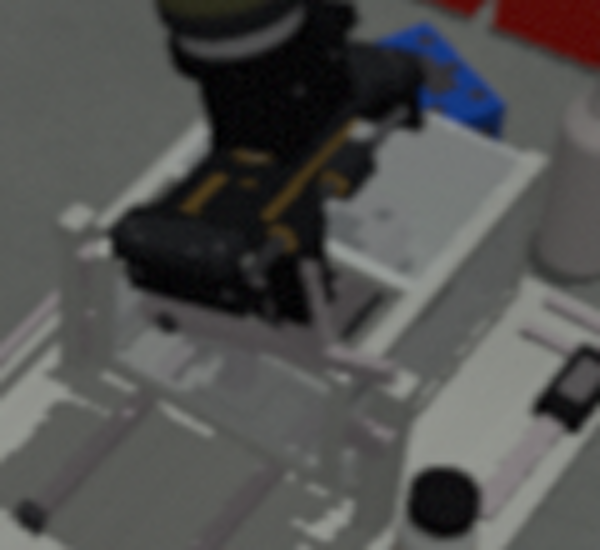

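The lever is gripped at 9.9 mm, and the bar has risen clear, with its near end at crop (390,375) above the keeper. Swinging the gate.

Call:
{"name": "step_arm", "arguments": {"rows": [[[-1.4,0,4.4],[-1.5,11,0],5],[[-1.4,0,4.4],[-1.5,12,-0.5],5],[[-1.4,0,4.4],[-1.5,12,-0.5],5],[[-1.4,0,4.4],[-1.5,12,-0.5],5],[[-1.4,0,4.4],[-1.5,12,-0.5],5],[[-1.4,0,4.4],[-1.5,12,-0.5],5]]}}

```text
time: 12.88
position: [0.5184, -0.0832, 0.1919]
tool_rot: [-0.76, -2.744, -0.118]
ft_force: [0.7, 1.2, -1.7]
grip_width: 0.116
```

```bash
cat > sw.py <<'E'
from gate import *
g=SF(p-R.apply([0,0,.011]));v=g[:2]-[120,-190];rho=np.hypot(*v);L=G(.3,0)
ang=np.arctan2(v[1],-v[0])-np.arctan2(14,70+97*np.cos(.3)-51*np.sin(.3));print("th by pos",ang,"rho",rho,"expected",np.hypot(14,70+97*np.cos(.3)-51*np.sin(.3)),"th by yaw",np.radians(yd+90-np.degrees(np.arctan2(x[1,1],x[0,1]))))
plan([(*G(.3,t),1) for t in np.arange(ang+.08,1.6,.08)][:10],5)
E
python3 sw.py
```

```text
t 12.88 p [ 0.5184 -0.0832  0.1919] g SF [  -3.7 -105.3  202.4] jawyaw 59.0 tilt 17.4 F [ 0.7  1.2 -1.7] T [-0.25 -0.61  0.18] w 10.1 q [ 0.67  0.36 -0.61  1.57  0.06  1.54  1.08]
th by pos 0.5062694713792931 rho 149.90659152192512 expected 148.25859625678058 th by yaw 0.5038563961468842
1 rows: [[-1.3,-0.2,4.5],[-3.2,11.8,-1],5]
1 rows: [[-1.4,0,4.4],[-1.5,12,-0.5],5]
1 rows: [[-1.4,0,4.4],[-1.5,12,-0.5],5]
1 rows: [[-1.4,0,4.4],[-1.5,12,-0.5],5]
1 rows: [[-1.4,0,4.4],[-1.5,12,-0.5],5]
1 rows: [[-1.4,0,4.4],[-1.5,12,-0.5],5]
1 rows: [[-1.4,0,4.4],[-1.5,12,-0.5],5]
1 rows: [[-1.4,0,4.4],[-1.5,12,-0.5],5]
1 rows: [[-1.4,0,4.4],[-1.5,12,-0.5],5]
1 rows: [[-1.4,0,4.4],[-1.5,12,-0.5],5]
```

Working perfectly. Continuing.

Call:
{"name": "step_arm", "arguments": {"rows": [[[-1.4,0,4.4],[-3,12,-1],5],[[-1.4,0,4.4],[-1.5,12,-0.5],5],[[-1.4,0,4.4],[-1.5,12,-0.5],5],[[-1.4,0,4.4],[-1.5,12,-0.5],5],[[-1.4,0,4.4],[-1.5,12,-0.5],5],[[-1.4,0,4.4],[-1.5,12,-0.5],5],[[-1.4,0,4.4],[-1.5,12,-0.5],5]]}}

```text
time: 13.47
position: [0.5876, -0.0289, 0.1919]
tool_rot: [-1.539, -2.434, -0.245]
ft_force: [0.8, -0.2, -1.3]
grip_width: 0.121
```

```bash
python3 sw.py
```

```text
t 13.47 p [ 0.5876 -0.0289  0.1919] g SF [ 62.  -49.7 202.4] jawyaw 25.3 tilt 17.4 F [ 0.8 -0.2 -1.3] T [-0.46 -0.21  0.15] w 10.5 q [ 0.58  0.39 -0.55  1.52 -0.07  1.42  0.51]
th by pos 1.0842432846698136 rho 151.78394864867582 expected 148.25859625678058 th by yaw 1.0920529544423618
1 rows: [[-0.8,-0.2,4.1],[-4.9,11.6,-1.4],5]
1 rows: [[-1.4,0,4.4],[-1.5,12,-0.5],5]
1 rows: [[-1.4,0,4.4],[-1.5,12,-0.5],5]
1 rows: [[-1.4,0,4.4],[-1.5,12,-0.5],5]
1 rows: [[-1.4,0,4.4],[-1.5,12,-0.5],5]
1 rows: [[-1.4,0,4.4],[-1.5,12,-0.5],5]
```

Call:
{"name": "step_arm", "arguments": {"rows": [[[-1.2,0,4.3],[-4,12,-1],5],[[-1.4,0,4.4],[-2,12,-0.5],5],[[-1.4,0,4.4],[-2,12,-0.5],5],[[-1.4,0,4.4],[-2,12,-0.5],5],[[-1.4,0,4.4],[-1.5,12,-0.5],5],[[-1.0,0,3.5],[-1.5,10,-0.5],5],[[0,0,0],[0,0,0],5]]}}

```text
time: 14.05
position: [0.6618, -0.0199, 0.1926]
tool_rot: [-2.104, -2.019, -0.341]
ft_force: [0.6, 0.9, -1.5]
grip_width: 0.118
```

```bash
python3 sw.py; python3 - <<'E'
from gate import *
plan([(*G(a,1.57),1) for a in (.24,.18,.12,.06,0)],5)
E
```

```text
t 14.05 p [ 0.6618 -0.0199  0.1926] g SF [134.3 -38.5 203.1] jawyaw -2.5 tilt 17.8 F [ 0.6  0.9 -1.5] T [-0.26 -0.08  0.07] w 10.2 q [ 0.51  0.42 -0.47  1.47 -0.13  1.29  0.07]
th by pos 1.570109932165539 rho 152.20118698070033 expected 148.25859625678058 th by yaw 1.5769249658470117
t 14.05 p [ 0.6618 -0.0199  0.1926] g SF [134.3 -38.5 203.1] jawyaw -2.5 tilt 17.8 F [ 0.6  0.9 -1.5] T [-0.26 -0.08  0.07] w 10.2 q [ 0.51  0.42 -0.47  1.47 -0.13  1.29  0.07]
1 rows: [[0.8,-4,-0.2],[-1.9,-0.6,5.4],5]
1 rows: [[0,-3.4,0],[2.2,0,5.9],5]
1 rows: [[0,-3.4,0],[2.2,0,5.9],5]
1 rows: [[0,-3.4,0],[2.2,0,5.9],5]
1 rows: [[0,-3.4,0],[2.2,0,5.9],5]
```

Gate at 1.57. I'll lower the bar gently, release, and go up.

Call:
{"name": "step_arm", "arguments": {"rows": [[[0,-3.4,0],[2,0,6],5],[[0,-3.4,0],[2,0,6],5],[[0,-3.4,0],[2,0,6],5],[[0,-3.4,0],[2,0,6],5],[[0,-3,0],[2,0,4],5],[[0,0,0],[0,0,0],30],[[0,0,0],[0,0,0],45],[[0,0,0],[0,0,0],45],[[0,0,0],[0,0,-25],45],[[0,0,0],[0,0,-35],45],[[0,0,0],[0,0,-20],45],[[0,0,0],[0,0,0],50]]}}

```text
time: 15.05
position: [0.6578, -0.0097, 0.2496]
tool_rot: [-2.257, -2.179, -0.033]
ft_force: [0.4, -0.1, 1.0]
grip_width: 0.516
```

```bash
python3 - <<'E'
from go import *
plan([(W(30,-170,230),Rt(yd))],50)
from bench import optics
for n in("top","side"):
    d=optics.get_image(n);np.savez(n+"7.npz",**d)
crop(load("top7.npz"),255,155,400,265,5.4,"pics/t7.png");crop(load("side7.npz"),240,100,390,240,4,"pics/s7.png")
E
```

```text
t 15.05 p [ 0.6578 -0.0097  0.2496] g SF [130.  -25.3 260.6] jawyaw -2.0 tilt 1.2 F [ 0.4 -0.1  1. ] T [-0.02 -0.11  0.  ] w 44.9 q [ 0.32  0.35 -0.44  1.4   0.13  1.41 -0.15]
5 rows: [[0.1,-0.2,0],[-29.1,-20.1,5.4],50],[[0.1,-0.2,0],[-29,-20.1,5.5],50],[[0.1,-0.2,0],[-29,-20.1,5.7],50],[[0.1,-0.2,0],[-29,-20.1,5.8],50],[[0.1,-0.2,0],[-29,-20,6],50]
```

View pics/t7.png

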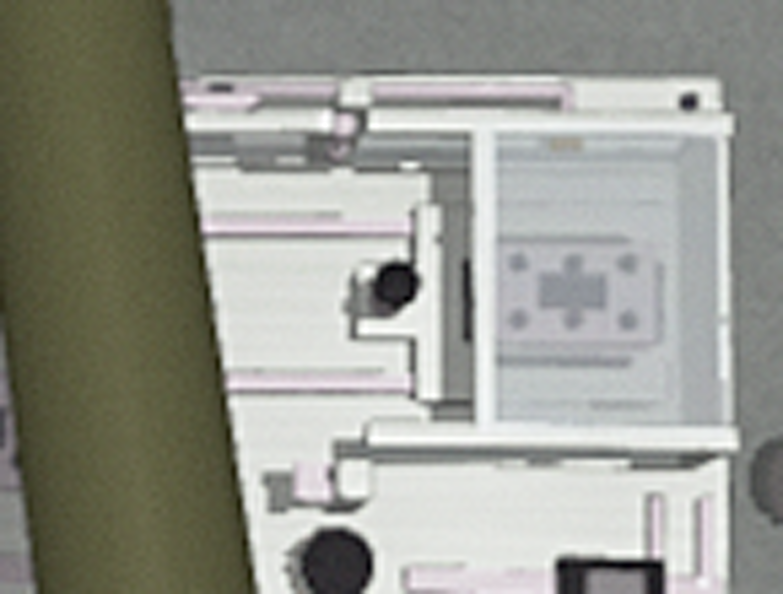

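View pics/s7.png

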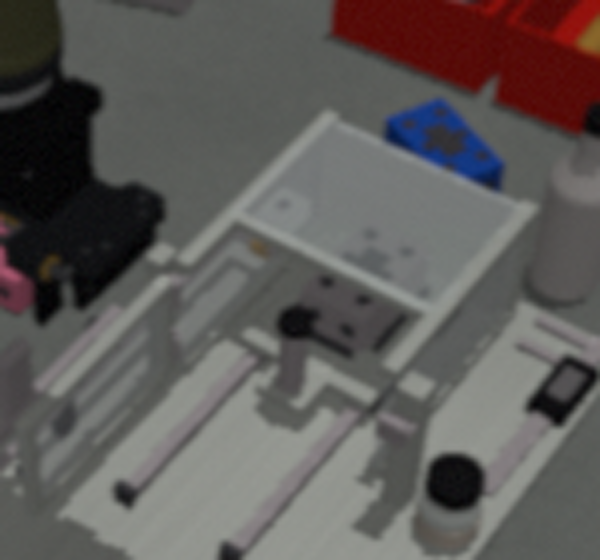

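The gate stands square, out of the way, and the post cap is clear at top crop (395,285). I'll check the end posts' heights before reaching in.

```bash
python3 - <<'E'
from go import *
t=load("top7.npz");C=cloud(t)
for u,v in((320,243),(321,244),(312,243),(320,172),(321,173),(327,207),(328,208)): print(u,v,SF(C[v,u]).round(0))
print(SF(onz(t,327.6,207.3,.114)).round(1))
s=load("side7.npz")  # cap in side crop (297,322)/4
print(SF(onz(s,240+297/4-.5,100+322/4-.5,.112)).round(1))
plan([(W(30,-160,210),Rt(yd)),(W(30,-220,150),Rt(yd)),(W(30,-220,97),Rt(yd),5)],50)
E
```

```text
t 15.15 p [ 0.6565 -0.0101  0.2459] g SF [128.7 -25.6 256.9] jawyaw -2.1 tilt 1.1 F [ 0.1 -0.1 -0.1] T [-0.07 -0.05 -0.03] w 48.0 q [ 0.32  0.35 -0.44  1.41  0.13  1.4  -0.15]
320 243 [ -86. -194.  145.]
321 244 [ -89. -197.  141.]
312 243 [ -84. -172.  114.]
320 172 [ 133. -194.  142.]
321 173 [ 130. -196.  143.]
327 207 [  28. -217.  119.]
328 208 [  25. -220.  120.]
[  28.1 -219.5  114. ]
[  28.8 -219.6  112. ]
5 rows: [[0.1,-0.2,0],[-27,-19.9,8.8],50],[[0.1,-0.2,0],[-27,-19.8,8.9],50],[[0.1,-0.2,0],[-27,-19.8,9],50],[[0.1,-0.2,0],[-27,-19.8,9.1],50],[[0.1,-0.2,0],[-26.9,-19.8,9.3],50]
3 rows: [[0,0,0],[-20,0,20],50],[[0,0,0],[-20,0,20],50],[[0,0,0],[-20,0,20],50]
5 rows: [[0,0,0],[0,0,10.6],50],[[0,0,0],[0,0,10.6],50],[[0,0,0],[0,0,10.6],50],[[0,0,0],[0,0,10.6],50],[[0,0,0],[0,0,10.6],50]
```

Call:
{"name": "step_arm", "arguments": {"rows": [[[0,0,0],[-27,-20,9],50],[[0,0,0],[-27,-20,9],50],[[0,0,0],[-27,-20,9],50],[[0,0,0],[-27,-20,9],50],[[0,0,0],[-27,-20,9],50],[[0,0,0],[-20,0,15],50],[[0,0,0],[-20,0,15],50],[[0,0,0],[-20,0,15],50],[[0,0,0],[0,0,0],50]]}}

```text
time: 15.9
position: [0.5357, -0.2089, 0.133]
tool_rot: [-2.247, -2.16, -0.023]
ft_force: [-1.8, -1.6, -0.3]
grip_width: 0.571
```

```bash
python3 - <<'E'
from go import *
plan([(W(28.5,-220,102),Rt(yd),5)],50)
E
```

```text
t 15.9 p [ 0.5357 -0.2089  0.133 ] g SF [  15.5 -228.9  144. ] jawyaw -2.3 tilt 1.6 F [-1.8 -1.6 -0.3] T [-0.13 -0.01  0.03] w 49.7 q [ 0.62  0.26 -0.32  1.74  0.06  1.17  0.24]
5 rows: [[-0.1,-0.3,0],[1.5,2.7,8.4],50],[[-0.1,-0.3,0],[1.5,2.7,8.4],50],[[-0.1,-0.3,0],[1.6,2.7,8.4],50],[[-0.1,-0.3,0],[1.6,2.6,8.4],50],[[-0.1,-0.3,0],[1.7,2.6,8.4],50]
```

Call:
{"name": "step_arm", "arguments": {"rows": [[[0,-0.5,0],[5,8,0],50],[[0,-0.5,0],[4,6,0],50],[[0,-0.5,0],[0,0,6],50],[[0,0,0],[0,0,0],50]]}}

```text
time: 16.23
position: [0.549, -0.1988, 0.123]
tool_rot: [-2.26, -2.166, 0.01]
ft_force: [0.5, 1.1, -0.0]
grip_width: 0.575
```

```bash
python3 - <<'E'
from go import *
plan([(W(28.5,-220,102),Rt(yd),4)],50)
E
```

```text
t 16.23 p [ 0.549  -0.1988  0.123 ] g SF [  28.5 -218.1  134. ] jawyaw -2.4 tilt 0.8 F [ 0.5  1.1 -0. ] T [ 0.02 -0.08  0.05] w 50.1 q [ 0.58  0.29 -0.33  1.73  0.1   1.15  0.18]
4 rows: [[-0.2,-0.1,-0.1],[-0.5,0.1,8],50],[[-0.2,-0.1,-0.1],[-0.5,0.1,8],50],[[-0.2,-0.1,-0.1],[-0.5,0.1,8],50],[[-0.2,-0.1,-0.1],[-0.5,0.1,8],50]
```

Call:
{"name": "step_arm", "arguments": {"rows": [[[0,0,0],[-0.5,0,9],50],[[0,0,0],[-0.5,0,9],50],[[0,0,0],[-0.5,0,8],50],[[0,0,0],[-0.5,0,8],50],[[0,0,0],[0,0,0],50]]}}

```text
time: 16.65
position: [0.5506, -0.1961, 0.0867]
tool_rot: [-2.252, -2.176, 0.007]
ft_force: [-1.5, 0.6, -0.1]
grip_width: 0.577
```

```bash
python3 go.py
```

```text
t 16.65 p [ 0.5506 -0.1961  0.0867] g SF [  29.9 -215.4   97.7] jawyaw -2.0 tilt 0.6 F [-1.5  0.6 -0.1] T [-0.02 -0.06  0.01] w 50.2 q [ 0.58  0.32 -0.33  1.76  0.11  1.08  0.18]
```

Call:
{"name": "step_arm", "arguments": {"rows": [[[0,0,0],[-4,-1,-4],50],[[0,0,0],[-1,0,0],15],[[0,0,0],[0,0,0],15],[[0,0,0],[0,0,0],15],[[0,0,0],[0,0,0],15],[[0,0,0],[0,0,0],15]], "grip_force": 20}}

```text
time: 17.15
position: [0.5523, -0.2026, 0.0915]
tool_rot: [-2.258, -2.178, -0.001]
ft_force: [4.9, 0.0, -5.1]
grip_width: 0.302
```

```bash
python3 - <<'E'
from go import *
g=SF(p-R.apply([0,0,.011]))
plan([(W(g[0],g[1]+120,g[2]),R,15)],15)
E
```

```text
t 17.15 p [ 0.5523 -0.2026  0.0915] g SF [  31.8 -221.7  102.5] jawyaw -2.0 tilt 0.3 F [ 4.9  0.  -5.1] T [-0.07 -0.83 -0.07] w 26.3 q [ 0.58  0.32 -0.33  1.76  0.11  1.09  0.19]
15 rows: [[0,0,0],[8,0,0],15],[[0,0,0],[8,0,0],15],[[0,0,0],[8,0,0],15],[[0,0,0],[8,0,0],15],[[0,0,0],[8,0,0],15],[[0,0,0],[8,0,0],15],[[0,0,0],[8,0,0],15],[[0,0,0],[8,0,0],15],[[0,0,0],[8,0,0],15],[[0,0,0],[8,0,0],15],[[0,0,0],[8,0,0],15],[[0,0,0],[8,0,0],15],[[0,0,0],[8,0,0],15],[[0,0,0],[8,0,0],15],[[0,0,0],[8,0,0],15]
```

Call:
{"name": "step_arm", "arguments": {"rows": [[[0,0,0],[3,0,0],15],[[0,0,0],[5,0,0],15],[[0,0,0],[8,0,0],15],[[0,0,0],[9,0,0],15],[[0,0,0],[9,0,0],15],[[0,0,0],[9,0,0],15],[[0,0,0],[9,0,0],15],[[0,0,0],[9,0,0],15]]}}

```text
time: 17.82
position: [0.5545, -0.1405, 0.0914]
tool_rot: [-2.265, -2.177, 0.003]
ft_force: [1.0, -1.8, -3.5]
grip_width: 0.296
```

```bash
python3 go.py
```

```text
t 17.82 p [ 0.5545 -0.1405  0.0914] g SF [  31.7 -159.5  102.4] jawyaw -2.3 tilt 0.1 F [ 1.  -1.8 -3.5] T [-0.45 -0.35  0.  ] w 25.8 q [ 0.51  0.29 -0.36  1.8   0.12  1.07  0.07]
```

Call:
{"name": "step_arm", "arguments": {"rows": [[[0,0,0],[9,0,0],15],[[0,0,0],[9,0,0],15],[[0,0,0],[8,0,0],15],[[0,0,0],[7,0,0],15],[[0,0,0],[6,0,0],15],[[0,0,0],[6,0,0],15],[[0,0,0],[6,0,0],15],[[0,0,0],[6,0,0],15],[[0,0,0],[6,0,0],15]]}}

```text
time: 18.57
position: [0.5564, -0.0825, 0.0914]
tool_rot: [2.258, 2.166, -0.023]
ft_force: [1.8, -14.0, -3.5]
grip_width: 0.3
```

```bash
python3 go.py
```

```text
t 18.57 p [ 0.5564 -0.0825  0.0914] g SF [  31.5 -101.3  102.4] jawyaw -2.4 tilt 1.1 F [  1.8 -14.   -3.5] T [-2.65 -0.39  0.03] w 26.1 q [ 0.43  0.27 -0.39  1.82  0.14  1.07 -0.06]
```

Travel of 120 mm and a 14 N reaction: that's the end stop. Easing off, releasing and backing away upward.

Call:
{"name": "step_arm", "arguments": {"rows": [[[0,0,0],[0,0,0],40],[[0,0,0],[0,0,0],50],[[0,0,0],[0,0,0],50],[[0,0,0],[0,0,-20],50],[[0,0,0],[0,0,-35],50],[[0,0,0],[0,0,-40],50],[[0,0,0],[0,0,-40],50],[[0,0,0],[0,-20,-30],50],[[0,0,0],[10,-35,0],50],[[0,0,0],[10,-35,0],50],[[0,0,0],[0,0,0],50]]}}

```text
time: 19.48
position: [0.4632, -0.0451, 0.2651]
tool_rot: [-2.259, -2.182, 0.02]
ft_force: [0.2, 0.3, 0.3]
grip_width: 0.575
```

```bash
python3 - <<'E'
from go import *
from bench import optics
for n in("top","side"):
    d=optics.get_image(n);np.savez(n+"8.npz",**d)
crop(load("top8.npz"),140,150,400,280,3,"pics/t8.png");crop(load("side8.npz"),140,100,400,370,2.2,"pics/s8.png")
E
```

```text
t 19.48 p [ 0.4632 -0.0451  0.2651] g SF [-63.  -67.5 276.1] jawyaw -2.0 tilt 0.7 F [0.2 0.3 0.3] T [-0.   -0.13  0.  ] w 50.0 q [ 0.47 -0.07 -0.41  1.81 -0.02  1.4   0.03]
```

View pics/t8.png

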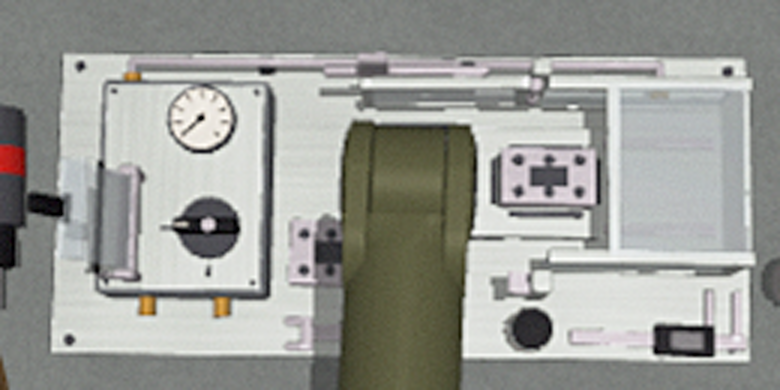

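View pics/s8.png

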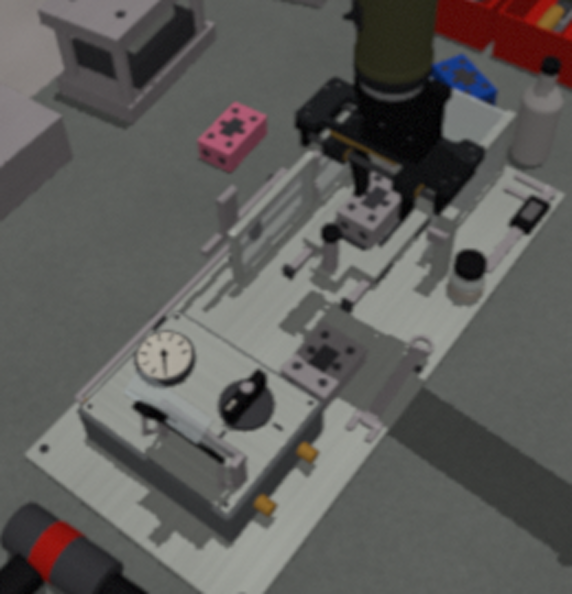

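The insert lies in the nest (top crop (548,178)), the gate is open, the guard is up and the knob is at vent. Checking the carriage travel from the cap in the side view at crop (331,232), plus whether the bystanders moved.

```bash
python3 - <<'E'
from go import *
s=load("side8.npz");s7=load("side7.npz");t=load("top8.npz");t0=load("top0.npz");s0=load("side0.npz")
g=s["frame"].max(2);sub=(g[195:215,280:300]<60).astype(np.uint8)
n,l,st,ce=cv2.connectedComponentsWithStats(sub);
for i in range(1,n): print((ce[i]+[280,195]).round(1),st[i,4],SF(onz(s,*(ce[i]+[280,195]),.11)).round(1))
# insert top centre in top view, z~?
C=cloud(t);u,v=140+548/3-.5,150+178/3-.5
print("insert",SF(C[int(round(v)),int(round(u))]).round(1))
df=np.abs(t["frame"].astype(int)-t0["frame"]).max(2)
for n,(a,b,c,e) in dict(jar=(305,250,327,268),cal=(328,235,392,270),spray=(392,228,428,255),box=(105,255,148,302),drill=(85,180,150,255),wrenchL=(234,252,252,270),orange=(355,280,400,320),blue=(405,175,440,218),pink=(308,115,348,145)).items():
    print(n,(df[b:e,a:c]>40).sum())
ds=np.abs(s["frame"].astype(int)-s0["frame"]).max(2);print("side wrench",(ds[250:300,298:340]>40).sum(),"side jar",(ds[210:240,340:362]>40).sum())
E
```

```text
t 19.58 p [ 0.4668 -0.0471  0.2646] g SF [-59.4 -69.3 275.6] jawyaw -2.1 tilt 0.6 F [-0.3 -1.  -0.3] T [-0.02 -0.13  0.02] w 50.0 q [ 0.47 -0.06 -0.41  1.81 -0.02  1.4   0.03]
[291.8 205.5] 92 [  25.5 -102.6  110. ]
insert [  28.5 -205.3   74.6]
jar 0
cal 0
spray 0
box 0
drill 6
wrenchL 125
orange 0
blue 0
pink 0
side wrench 815 side jar 0
```

Call:
{"name": "step_arm", "arguments": {"rows": [[[0,0,0],[30,0,-10],50],[[0,0,0],[38,0,-10],50],[[0,0,0],[38,0,-10],50],[[0,0,0],[30,0,-10],50],[[0,0,0],[0,0,0],50],[[0,0,0],[0,0,0],50]]}}

```text
time: 20.08
position: [0.4758, 0.0943, 0.3026]
tool_rot: [-2.262, -2.173, 0.015]
ft_force: [-0.0, -1.1, -0.6]
grip_width: 0.574
```

```bash
python3 - <<'E'
from go import *
from bench import optics
d=optics.get_image("top");np.savez("top9.npz",**d);d2=optics.get_image("side");np.savez("side9.npz",**d2)
crop(d,140,150,400,280,3,"pics/t9.png")
for n,box in(("top0.npz",(318,195,340,220)),("top9.npz",(275,195,305,220))):
    t=load(n);a,b,c,e=box;m=(t["frame"][b:e,a:c].max(2)<60).astype(np.uint8)
    k,l,st,ce=cv2.connectedComponentsWithStats(m)
    for i in range(1,k):
        if st[i,4]>20: print(n,ce[i]+[a,b],st[i,4],SF(onz(t,*(ce[i]+[a,b]),.114)).round(1))
E
```

```text
t 20.08 p [0.4758 0.0943 0.3026] g SF [-55.5  72.2 313.6] jawyaw -2.3 tilt 0.6 F [-0.  -1.1 -0.6] T [-0.05 -0.11  0.  ] w 49.9 q [ 0.34 -0.03 -0.57  1.7  -0.02  1.48 -0.27]
top0.npz [327.68627451 207.2745098 ] 51 [  28.2 -219.8  114. ]
top9.npz [289.48076923 207.01923077] 52 [  27.4 -101.2  114. ]
```

View pics/t9.png

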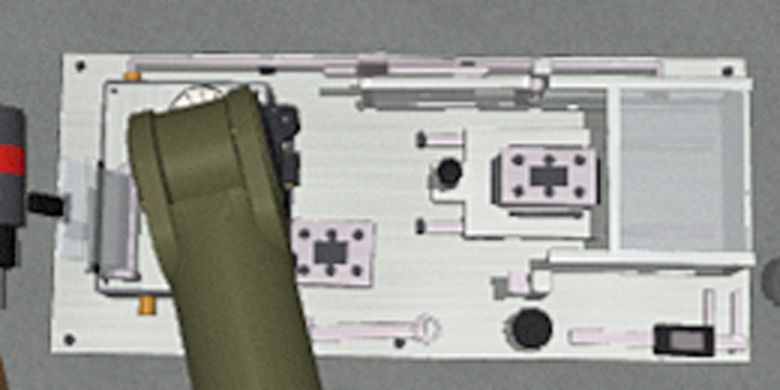

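Cap travel is 118.6 mm by camera and 120.4 mm by the tool reading at the stop, which agree within calibration. All is in place, so I'm handing in.

```bash
python3 -c "
from bench import order
print(order.close_job())"
```

```text
the job is handed in; nothing more can be done
None
```

The job is done in the order asked and handed in at about 20 s of the 67 s allowed, with the robot touching nothing.

- **Guard:** flipped up by its tab. In the last clear picture it leans back on its prop bracket.
- **Selector:** turned clockwise until the stop pushed back with about 22 N. The pointer sits on the vent mark and the gauge needle is at its end.
- **Latch and gate:** I lifted the bar out of its keeper by the thumb lever and swung the gate to about 1.57 rad. I then let the bar down again, and the gate has stayed open.
- **Carriage:** drawn out until the stop pushed back with about 14 N. The insert still lies in its nest.
- **Bystanders:** the jar, caliper, spray, box and coloured look-alikes match the first picture. The drill differs by 6 pixels. The wrench area also differs, mostly because the arm and its shadow cover part of it; by eye the wrench has not moved.

**Checks that disagreed:**
- My first estimate of the stand's pose, from its base plate edges, was about 50 mm out along y. I dropped it and fitted the pose to the features themselves, good to about 3 mm.
- Carriage travel read 120.4 mm on the tool but 118.6 mm from the top camera. The stated calibration error is about 2 mm.
- At the selector stop there was also an unexplained upward force of about 19 N on the tool. It was gone after I backed off.

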